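# Empty the surplus tote into the hopper, nest it, and stack the kit tote on top

### The arm

A 6-joint arm with a two-finger parallel gripper is mounted at the origin on a cart in front of the work surface, level with it; the furniture and walls round the work are solid. World frame = base frame: x ahead of the robot, y to its left, z up, the work surface at z = 0. Lengths are in mm, angles in rad, forces in N, time in s.
With the tool pointing down it reaches from about 350 to 975 mm from the base axis. Payload 7.1 kg.
Tool frame: the origin (TCP) lies between the finger pads; the fingertips stand 8 mm ahead of it and the grasp point (between the pads) lies 11 mm behind it; x points along the fingers, y is the direction in which the jaws open and shut, and the axes are right-handed (so a half turn about x gives the same grasp; the last joint's range is limited). The gripper opens to 88 mm and grips with 3 to 60 N. Pads are 20 mm wide; open, the fingers measure 115 mm over their backs; the gripper's body (75 mm by 178 mm) begins 61 mm behind the grasp point.
Start: joints at [-0.019, 0.423, 1.63, -0, 1.089, -0.019], TCP at [624.984, 0.026, 230.675] pointing down, gripper open.
Joint ranges: [-3, 3], [-0.9, 2.11], [0.09, 2.58], [-1.31, 4.45], [0.11, 2.69], [-2.54, 2.54]. Speed limits (rad/s): [2.39, 2.39, 3.01, 3.14, 3.14, 3.14].

### API

Orientations are given as a rotation vector (axis times angle).
In Python, from workcell import ctrl gives the robot as it stands.
- The arm moves only by the tool apply_moves, never from a script. Its argument "increments" is a list of rows, each an object with "gripper": the opening in per cent of the stroke, from 0 (shut) to 100 (fully open); "delta_pos": the shift along the tool's x, y, z in cm, a list of three; "dr": the turn, a rotation vector about the tool's x, y, z in rad, a list of three. In form: [{"gripper": gripper, "delta_pos": [dx, dy, dz], "dr": [ax, ay, az]}, ...]. A call has exactly 5 rows; each row shifts and turns the commanded pose from where the row before left it, along the tool's axes as they then stand; what a row does not reach is not made up. A row lasts 1/12 s, in which the tool goes at most 41.7 mm and 7.16 degrees, less where a joint would pass 70% of its speed; a pose out of reach is approached as far as the arm can. A call with a gripper value outside its range is refused whole. The fingers move at their own pace and stop on an object; the grip force is fixed at half the most. Time passes only in rows, so rows that do not move let the fingers close, or fill a call up. It gives the time, the measured TCP pose, the force and the opening at its end, in the units of the state.
- ctrl.get_obs(): the state, without advancing time (a new reading comes with each control period).
- ctrl.get_image(name): name is "scene" or "side" or "wrist"; returns a dict with "img" (420x560x3 uint8, red, green, blue), "range_z" (420x560 float32, mm along the optical axis (not along the pixel's ray), 0 where there is no reading), "mtx" (3x3 intrinsics, pixels), "rvec" (rotation vector, rad) and "tvec" (3), from world to camera coordinates, as OpenCV has them. Camera axes: x right, y down, z forward; pixel columns grow to the right and rows downward; lengths in mm; the calibration is good to about 2 mm. A picture is of the moment at which its call begins.
- ctrl.close_job(): hands the job in, once; it reports no verdict.
The state is a dict: "t": time; "qpos": joint angles; "qvel": joint speeds; "joint_torque": joint torques, N m; "ee_pos": TCP position; "orientation": TCP orientation; "ft_force": force on the tool from outside, world axes, zero at the start; "moment": the same for the moment, N m; "width": finger opening in mm.
Only numpy, scipy, OpenCV 4.12 (cv2) and the standard library are available. Lean on these libraries where they do the work, as an engineer would, in place of code of your own. Each camera call takes 0.05 s, during which the arm holds its last target. There are 200 camera calls.

### The job

Gather the loose green connectors from the bench into the yellow tote, then tip the yellow tote out over the metal hopper so that every green connector ends up in the hopper. After that, nest the empty yellow tote right down inside the grey tote on the bench (they nest only when facing the same way), and last stack the blue tote on top, facing the other way so that its lugs sit on the yellow tote's rims, with the silver tin from the bench put in it. Keep the blue tote roughly level throughout and leave the cutters and the screwdriver where they are.

Things in the scene. Friction and masses are not known exactly. Their poses are not given: they have to be found in the camera images.
- grey_tote: Grey tote, empty, standing loose; the yellow one starts stacked on it. All three totes are alike (mm): origin mid-underside, z up, +x to the rear wall (vertical, inner face x 56), -x to the open front; flat floor 3 thick from x -20, then 30 deg ramp to the lip at x -56, z 22; sides x -50 to 59 lean out, inner half width 34 at floor, 46 at rim (outside 50), rim z 62; 0.12 to 0.2 kg
- yellow_tote: Yellow tote, shaped like the grey. Each side has 2 black outside lugs at x -10 and 44 (8 wide, underside z 12, out to y 50.5) and in the rim 2 notches at x -16 and 38 (15 wide, 20 deep). Nesting: facing the same way, lugs fall into the notches of the tote below, and it rests with its origin 30 mm above and 6 mm towards the front (-x) of the lower origin
- blue_tote: Blue tote, shaped like the grey and yellow, empty; the tin belongs in it. Stacking: turned half a turn (its front over the rear of the tote below), lugs rest on the plain rim of the tote below, origin 50 mm above and directly over (within 8 mm) the lower origin
- yellow_tote_handle (a point): centre of the yellow tote's black grip block at x 62, z 54 mm in the tote: 12 thick along the tote's x (x 56 to 68, inner face flush with the wall's), 40 wide, 20 high (z 44 to 64)
- blue_tote_handle (a point): centre of the blue tote's black grip block, as on the yellow one
- yellow_tote_lip (a point): middle of the yellow tote's front pouring lip (x -56, z 22 in the tote)
- hopper: fixed sheet-metal feed hopper, a square box, funnel-shaped inside: origin at the middle of its underside, sides along x and y; outside 174 x 174 mm, mouth 166 x 166 at z 55, floor 130 x 130 at z 4
- hopper_mouth (a point): middle of the hopper's mouth, 55 mm above the bench
- tin_centre (a point): centre of the silver round tin with a lid that lies on the bench: 41 mm across, 18 high, 50 g
- conn_1_centre (a point): green screw terminal block (connector) with three screws on top, 30 (x) x 16 (y) x 19 (z) mm, 25 g; this point is its centre, 9 mm above its underside; starts in the yellow tote
- conn_2_centre (a point): green screw terminal block (connector) with three screws on top, 30 (x) x 16 (y) x 19 (z) mm, 25 g; this point is its centre, 9 mm above its underside; starts in the yellow tote
- conn_3_centre (a point): green screw terminal block (connector) with three screws on top, 30 (x) x 16 (y) x 19 (z) mm, 25 g; this point is its centre, 9 mm above its underside; starts loose on the bench or its 2 mm mat; may be absent
- conn_4_centre (a point): green screw terminal block (connector) with three screws on top, 30 (x) x 16 (y) x 19 (z) mm, 25 g; this point is its centre, 9 mm above its underside; starts loose on the bench or its 2 mm mat; may be absent
- conn_5_centre (a point): green screw terminal block (connector) with three screws on top, 30 (x) x 16 (y) x 19 (z) mm, 25 g; this point is its centre, 9 mm above its underside; starts loose on the bench or its 2 mm mat; may be absent
- cutters: bystander: orange-handled cutters, 126 mm, at the left of the bench; leave it alone
- red_driver: bystander: red screwdriver, 151 mm; leave it alone

How it is judged:
By the outcome, as a careful person would: the job done as asked, in the order asked, and still so for the second after the job is handed in, with the robot touching nothing.
Of conn_3, conn_4, conn_5 only 2 to 3 are there at a start; the rules pass over those that are not, and their reading is None.
At some moment in a run one of conn_3, conn_4, conn_5 may be knocked a few centimetres aside while the robot is not near it.
It also fails if it takes over 210 s, if anything falls off the work surface, if the arm or the gripper's body presses on something with over 40 N, if the wrist force passes 120 N, or if a joint passes its speed limit or range.

## Working session

There is one attempt and no reset: what is moved stays moved. The work goes in short steps, Python scripts to look and compute and a tool call to move; the robot and the scene stay as the last step left them, time stands still between calls to the robot, and variables do not carry over. Pictures are saved under pics/ and viewed, about 12 in all and at most 16, crops included, and the job is handed in when it is done.

Besides the shell and the picture viewer there is one more tool, called as name(argument=value, ...) on one line, values as JSON. apply_moves: Moves the arm, as the interface text tells. Its arguments: {"type":"object","properties":{"increments":{"type":"array","items":{"type":"object","properties":{"gripper":{"type":"number"},"delta_pos":{"type":"array","items":{"type":"number"}},"dr":{"type":"array","items":{"type":"number"}}}}}},"required":["increments"]}

```bash
ls; mkdir -p pics; cat > h.py <<'E'
import numpy as np, cv2
from workcell import ctrl
def snap(n,fn=None):
    d=ctrl.get_image(n)
    if fn: cv2.imwrite('pics/'+fn,d['img'][:,:,::-1])
    return d
def pts(d):
    "world xyz per pixel (HxWx3) from depth"
    z=d['range_z'].astype(float);h,w=z.shape
    u,v=np.meshgrid(np.arange(w),np.arange(h))
    K=d['mtx'];c=np.stack([(u-K[0,2])/K[0,0]*z,(v-K[1,2])/K[1,1]*z,z],-1)
    R=cv2.Rodrigues(np.array(d['rvec'],float))[0]
    p=(c-np.array(d['tvec']).ravel())@R
    p[z==0]=np.nan
    return p
def hsv(d): return cv2.cvtColor(d['img'],cv2.COLOR_RGB2HSV)
def blobs(m,p,amin=30):
    n,l,s,c=cv2.connectedComponentsWithStats(m.astype(np.uint8))
    for i in range(1,n):
        if s[i,4]<amin: continue
        q=p[l==i]; q=q[~np.isnan(q[:,0])]
        if len(q)<5: continue
        top=q[q[:,2]>np.percentile(q[:,2],90)-4]
        (cx,cy),(w,h),a=cv2.minAreaRect(top[:,:2].astype(np.float32))
        print('px',c[i].round(),'area',s[i,4],'med',np.median(q,0).round(),'ztop',np.percentile(q[:,2],95).round(1),'rect',round(cx,1),round(cy,1),round(w,1),round(h,1),round(a,1))
E
python3 - <<'E'
from h import *
o=ctrl.get_obs(); print({k:np.round(v,3) for k,v in o.items()})
for n in ['scene','side','wrist']:
    d=snap(n,f'0{n}.png');p=pts(d);H=hsv(d)
    R=cv2.Rodrigues(np.array(d['rvec'],float))[0];print(n,'cam',(-R.T@np.array(d['tvec']).ravel()).round(),'fx',d['mtx'][0,0])
    for nm,lo,hi in [('green',40,85),('yellow',22,36),('blue',95,125)]:
        print(nm);blobs((H[...,0]>=lo)&(H[...,0]<=hi)&(H[...,1]>110)&(H[...,2]>40),p)
E
```

```text
pics
{'t': np.float64(0.0), 'qpos': array([-0.019,  0.424,  1.631, -0.   ,  1.089, -0.019]), 'qvel': array([ 0.001,  0.   ,  0.   , -0.   , -0.001, -0.001]), 'joint_torque': array([ 1.0000e-03, -5.4462e+01, -2.7367e+01,  6.4000e-02,  2.3000e-02,
       -0.0000e+00]), 'ee_pos': array([6.24447e+02, 2.70000e-02, 2.29904e+02]), 'orientation': array([ 1.208,  1.21 , -1.21 ]), 'ft_force': array([-0.272,  0.047, -0.347]), 'moment': array([ 0.033,  0.01 , -0.01 ]), 'width': np.float64(87.566)}
scene cam [ -74. -860.  809.] fx 423.67227310905525
green
px [438. 106.] area 2426 med [1003. -122.  375.] ztop 439.2 rect 1003.4 -119.9 13.8 213.5 14.4
px [454. 155.] area 230 med [1025. -204.  231.] ztop 257.1 rect 1024.7 -204.9 9.7 36.9 15.4
px [448. 231.] area 48 med [ 950. -280.   25.] ztop 34.6 rect 924.9 -273.1 14.3 10.3 70.8
px [290. 275.] area 43 med [ 445. -131.   12.] ztop 18.0 rect 443.9 -129.9 5.5 29.0 39.9
px [450. 304.] area 37 med [ 701. -471.   15.] ztop 18.7 rect 702.0 -471.0 22.1 9.8 50.9
yellow
px [220. 181.] area 666 med [496. 327.  84.] ztop 111.5 rect 492.3 356.6 116.3 107.0 2.9

[... 2579 characters left out ...]
28.6
px [273. 255.] area 963 med [514. 137.  17.] ztop 60.3 rect 500.0 152.3 104.2 118.9 16.4
wrist cam [625.  66. 385.] fx 353.39848247974186
green
px [128. 146.] area 276 med [465.  41.  16.] ztop 20.1 rect 463.1 38.0 13.5 27.8 46.9
yellow
blue
px [144.  48.] area 11930 med [487. 133.  12.] ztop 62.6 rect 506.6 131.1 105.7 79.5 15.9
px [131. 240.] area 13956 med [454. -69.   3.] ztop 4.1 rect 496.9 -78.6 239.4 157.4 22.6
px [163. 371.] area 1820 med [ 474. -242.    3.] ztop 5.1 rect 549.4 -139.5 344.4 77.0 59.5
px [309. 360.] area 3578 med [ 657. -223.    3.] ztop 4.3 rect 656.9 -223.8 60.8 123.9 89.5
px [236. 379.] area 547 med [ 565. -252.    3.] ztop 4.4 rect 565.2 -253.5 28.6 39.0 18.3
```

```bash
python3 - <<'E'
import cv2,numpy as np
a=cv2.imread('pics/0scene.png');b=cv2.imread('pics/0side.png')
a=cv2.resize(a[140:360,150:540],None,fx=1.4,fy=1.4,interpolation=cv2.INTER_CUBIC);b=cv2.resize(b[120:360,150:540],None,fx=1.15,fy=1.15,interpolation=cv2.INTER_CUBIC)
b=cv2.copyMakeBorder(b,0,0,0,a.shape[1]-b.shape[1],cv2.BORDER_CONSTANT)
cv2.imwrite('pics/c1.png',np.vstack([a,b])[:600])
E
```

```text
(no output)
```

View pics/c1.png

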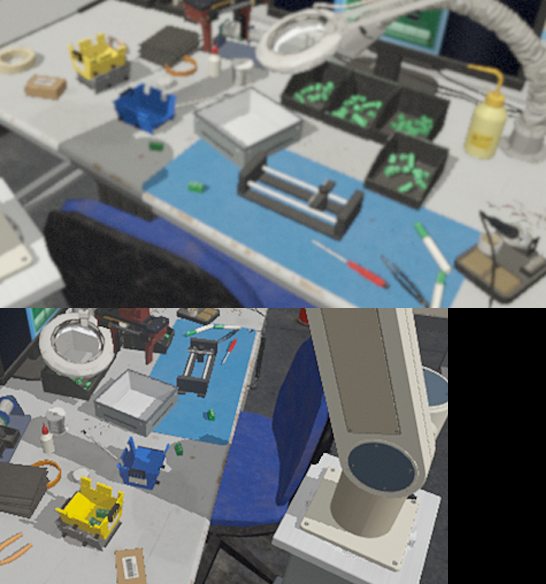

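View pics/0wrist.png

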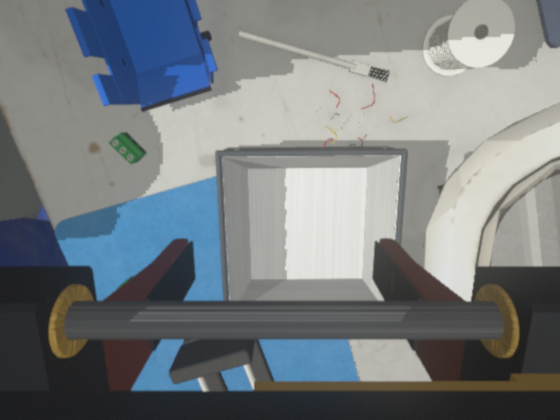

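apply_moves(increments=[{"gripper": 100,"delta_pos": [-0.95,-1.25,-1.75],"dr": [0,0,0]},{"gripper": 100,"delta_pos": [-0.95,-1.25,-1.75],"dr": [0,0,0]},{"gripper": 100,"delta_pos": [-0.95,-1.25,-1.75],"dr": [0,0,0]},{"gripper": 100,"delta_pos": [-0.95,-1.25,-1.75],"dr": [0,0,0]},{"gripper": 100,"delta_pos": [-0.95,-1.25,-1.75],"dr": [0,0,0]}])

```text
t: 0.57
ee_pos: [561.6, 88.2, 278.3]
orientation: [1.209, 1.21, -1.21]
ft_force: [0.7, -0.6, 0.5]
width: 87.6
```

apply_moves(increments=[{"gripper": 100,"delta_pos": [-0.95,-1.25,-1.75],"dr": [0,0,0]},{"gripper": 100,"delta_pos": [-0.95,-1.25,-1.75],"dr": [0,0,0]},{"gripper": 100,"delta_pos": [-0.95,-1.25,-1.75],"dr": [0,0,0]},{"gripper": 100,"delta_pos": [-0.95,-1.25,-1.75],"dr": [0,0,0]},{"gripper": 100,"delta_pos": [-0.95,-1.25,-1.75],"dr": [0,0,0]}])

```text
t: 0.98
ee_pos: [499.1, 175.7, 325.9]
orientation: [1.209, 1.209, -1.21]
ft_force: [-0.5, 0.5, 0.3]
width: 88.0
```

```bash
python3 - <<'E'
from h import *
o=ctrl.get_obs(); print({k:np.round(o[k],3) for k in ['t','qpos','ee_pos','orientation']})
d=snap('wrist','2.png');p=pts(d);H=hsv(d)
for nm,lo,hi in [('green',40,85),('yellow',22,36),('blue',95,125)]:
    print(nm);blobs((H[...,0]>=lo)&(H[...,0]<=hi)&(H[...,1]>110)&(H[...,2]>40),p)
E
```

```text
{'t': np.float64(0.983), 'qpos': array([0.316, 0.179, 1.742, 0.   , 1.222, 0.316]), 'ee_pos': array([499.072, 175.721, 325.934]), 'orientation': array([ 1.209,  1.209, -1.21 ])}
green
px [274.  22.] area 63 med [489. 343.  70.] ztop 73.5 rect 487.8 343.4 14.2 6.2 30.4
px [257. 264.] area 71 med [462.  45.  15.] ztop 19.6 rect 462.6 44.6 6.1 22.4 36.5
px [251. 365.] area 175 med [ 451. -117.   17.] ztop 22.3 rect 451.9 -120.7 10.9 26.4 44.4
yellow
px [286.  24.] area 5163 med [505. 341.  56.] ztop 113.2 rect 497.0 314.2 42.5 115.4 73.4
blue
px [284. 197.] area 6485 med [501. 142.  11.] ztop 63.1 rect 500.8 148.0 104.1 107.0 16.7
px [302. 295.] area 595 med [532. -10.   3.] ztop 4.3 rect 515.9 -12.5 96.0 26.8 10.8
px [232. 363.] area 7742 med [ 416. -145.    2.] ztop 4.4 rect 446.3 2.3 184.8 364.1 13.4
```

View pics/2.png

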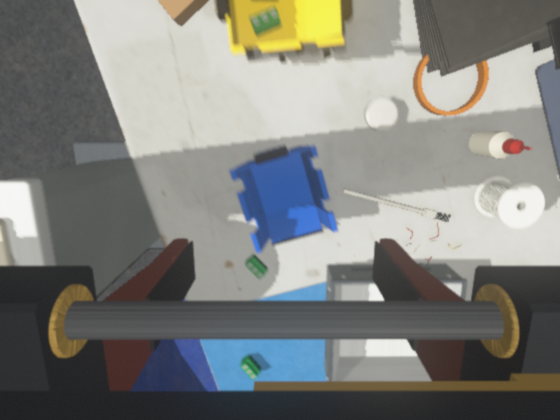

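apply_moves(increments=[{"gripper": 100,"delta_pos": [0,0,-3],"dr": [0,0,0]},{"gripper": 100,"delta_pos": [0,0,-3],"dr": [0,0,0]},{"gripper": 100,"delta_pos": [0,0,-3],"dr": [0,0,0]},{"gripper": 100,"delta_pos": [0,0,-3],"dr": [0,0,0]},{"gripper": 100,"delta_pos": [0,0,-3],"dr": [0,0,0]}])

```text
t: 1.45
ee_pos: [499.8, 326.2, 325.4]
orientation: [1.209, 1.209, -1.21]
ft_force: [-0.0, 0.2, -0.4]
width: 87.8
```

```bash
python3 - <<'E'
from h import *
o=ctrl.get_obs(); print({k:np.round(o[k],3) for k in ['t','qpos','ee_pos','orientation']})
d=snap('wrist','3.png');p=pts(d);H=hsv(d)
np.save('p3.npy',p)
for nm,lo,hi in [('green',40,85),('yellow',22,36),('blue',95,125)]:
    print(nm);blobs((H[...,0]>=lo)&(H[...,0]<=hi)&(H[...,1]>110)&(H[...,2]>40),p)
K=d['mtx'];print(K, cv2.Rodrigues(np.array(d['rvec'],float))[0].round(3))
E
```

```text
{'t': np.float64(1.45), 'qpos': array([ 0.558,  0.289,  1.6  , -0.   ,  1.253,  0.558]), 'ee_pos': array([499.838, 326.165, 325.359]), 'orientation': array([ 1.209,  1.209, -1.21 ])}
green
yellow
px [284. 147.] area 9425 med [503. 363.  65.] ztop 112.8 rect 499.5 362.3 108.2 101.0 5.2
blue
px [282. 284.] area 2308 med [504. 164.   7.] ztop 64.0 rect 497.4 194.6 46.0 112.7 83.2
px [260. 347.] area 153 med [469.  93.  62.] ztop 64.2 rect 467.0 92.7 7.3 26.7 16.6
px [168. 369.] area 1351 med [ 237. -151. -215.] ztop -171.2 rect 335.2 91.9 593.3 52.2 64.8
px [309. 377.] area 207 med [543.  -2.   3.] ztop 4.6 rect 534.5 -5.0 60.2 17.0 15.5
px [138. 388.] area 62 med [ 209. -125. -118.] ztop -106.0 rect 206.1 -119.8 3.2 10.8 16.4
[[353.39848248   0.         283.41848006]
 [  0.         353.39848248 209.76184725]
 [  0.           0.           1.        ]] [[ 1.     0.001 -0.   ]
 [ 0.001 -0.97   0.244]
 [-0.    -0.244 -0.97 ]]
```

View pics/3.png

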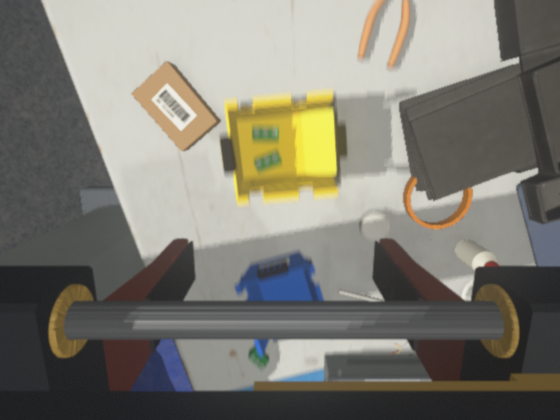

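```bash
cat >> h.py <<'E'
def rect(q,lab):
    r=cv2.minAreaRect(q[:,:2].astype(np.float32)); print(lab,len(q),np.round(r[0],1),np.round(r[1],1),round(r[2],1),'z',np.percentile(q[:,2],[5,50,95]).round(1)); return r
E
python3 - <<'E'
from h import *
d=snap('wrist');p=pts(d);H=hsv(d);V=H[...,2];S=H[...,1]
ok=~np.isnan(p[...,0])
def sel(x0,x1,y0,y1,z0,z1,m=True): return ok&(p[...,0]>x0)&(p[...,0]<x1)&(p[...,1]>y0)&(p[...,1]<y1)&(p[...,2]>z0)&(p[...,2]<z1)&m
yel=(H[...,0]>=20)&(H[...,0]<=36)&(S>110)
rect(p[sel(400,470,320,400,100,120,V<70)],'yhandle')
rect(p[sel(540,620,320,400,45,75,V<70)],'ghandle')
rect(p[sel(380,650,280,450,106,118,yel)],'yrim')
rect(p[sel(400,650,280,450,62-6,62+6,~yel)],'grim')
rect(p[sel(420,560,320,400,45,75,(H[...,0]>36)&(H[...,0]<85)&(S>80))],'greens in')
q=p[sel(540,680,220,330,10,30)];rect(q,'tin?')
bl=(H[...,0]>=95)&(H[...,0]<=125)&(S>110)
rect(p[sel(420,560,80,240,57,68,bl)],'brim')
rect(p[sel(420,560,150,240,57,70,V<60)],'bhandle')
d=cv2.imread('pics/0wrist.png')
# kinematics fit
from scipy.optimize import least_squares
D=[([.424,1.631],(624.447**2+.03**2)**.5,229.9),([.179,1.742],np.hypot(499.07,175.72),325.93),([.289,1.6],np.hypot(499.84,326.17),325.36)]
def f(x):
    e=[]
    for (a,b),r,z in D:
        e+=[x[0]+x[1]*np.sin(a)+x[2]*np.sin(a+b)-r, x[3]+x[1]*np.cos(a)+x[2]*np.cos(a+b)-z]
    return e
s=least_squares(f,[0,400,400,200]);print(s.x.round(1),s.fun.round(1))
E
```

```text
Traceback (most recent call last):
  File "h.py", line 27, in rect
    r=cv2.minAreaRect(q[:,:2].astype(np.float32)); print(lab,len(q),np.round(r[0],1),np.round(r[1],1),round(r[2],1),'z',np.percentile(q[:,2],[5,50,95]).round(1)); return r
                                                                                                                        ~~~~~~~~~~~~~^^^^^^^^^^^^^^^^^^
IndexError: index -1 is out of bounds for axis 0 with size 0
```

```bash
sed -i 's/^    r=cv2.minAreaRect/    if len(q)<3: print(lab,"none"); return\n    r=cv2.minAreaRect/' h.py
cat > m.py <<'E'
from h import *
d=snap('wrist');p=pts(d);H=hsv(d);V=H[...,2];S=H[...,1]
ok=~np.isnan(p[...,0])
def sel(x0,x1,y0,y1,z0,z1,m=True): return ok&(p[...,0]>x0)&(p[...,0]<x1)&(p[...,1]>y0)&(p[...,1]<y1)&(p[...,2]>z0)&(p[...,2]<z1)&m
yel=(H[...,0]>=20)&(H[...,0]<=36)&(S>110)
print(p[150:160:5,222:232:4].round(),H[150:160:5,222:232:4], p[138,340],H[138,340])
rect(p[sel(400,470,320,400,100,120,~yel)],'yhandle')
rect(p[sel(540,620,320,400,45,75,~yel)],'ghandle')
rect(p[sel(380,650,280,450,106,118,yel)],'yrim')
rect(p[sel(400,650,280,450,62-6,62+6,~yel)],'grim')
rect(p[sel(420,560,320,400,45,75,(H[...,0]>36)&(H[...,0]<85)&(S>80))],'greens in')
q=p[sel(540,680,220,330,10,30)];rect(q,'tin?')
bl=(H[...,0]>=95)&(H[...,0]<=125)&(S>110)
rect(p[sel(420,560,80,240,57,68,bl)],'brim')
rect(p[sel(420,560,150,240,57,70,~bl)],'bhandle')
E
python3 m.py; python3 - <<'E'
import numpy as np
from scipy.optimize import least_squares
D=[([.424,1.631],(624.447**2+.03**2)**.5,229.9),([.179,1.742],np.hypot(499.07,175.72),325.93),([.289,1.6],np.hypot(499.84,326.17),325.36)]
def f(x):
    e=[]
    for (a,b),r,z in D:
        e+=[x[0]+x[1]*np.sin(a)+x[2]*np.sin(a+b)-r, x[3]+x[1]*np.cos(a)+x[2]*np.cos(a+b)-z]
    return e
s=least_squares(f,[0,400,400,200]);print(s.x.round(1),s.fun.round(1))
E
```

```text
[[[438. 365. 115.]
  [442. 365. 115.]
  [446. 365. 115.]]

 [[437. 360. 114.]
  [442. 360. 115.]
  [446. 360. 115.]]] [[[23 37 82]
  [21 33 77]
  [18 43 77]]

 [[20 42 92]
  [18 33 78]
  [25 37 76]]] [565.55836454 375.26964959  64.55789006] [24 92 89]
yhandle 465 [441.4 362.1] [13.  74.7] 5.7 z [112.7 115.  116.4]
ghandle 416 [566.8 360.2] [16.2 80.1] 3.5 z [58.8 64.7 74.7]
yrim 1379 [499.5 359.2] [109.5 104.6] 5.2 z [107.1 112.7 114.1]
grim 635 [554.  365.2] [196.  105.8] 5.5 z [61.1 63.9 67.7]
greens in 454 [480.9 356.5] [30.1 49.9] 2.7 z [67.  71.8 73.8]
tin? 1014 [653.7 271.3] [113.2  51.2] 47.3 z [12.5 18.7 21.3]
brim 420 [500.8 150.3] [104.1 119.2] 15.8 z [58.3 62.6 64.1]
bhandle 372 [494.3 191.2] [ 46.1 113.3] 87.2 z [58.7 64.3 66.1]
[-12.4 517.6 481.2 -18.8] [ 2.  -0.9  2.7 -0.5 -4.7  1.4]
```

apply_moves(increments=[{"gripper": 60,"delta_pos": [1.95,-0.38,2.81],"dr": [0,0,0]},{"gripper": 60,"delta_pos": [1.95,-0.38,2.81],"dr": [0,0,0]},{"gripper": 60,"delta_pos": [1.95,-0.38,2.81],"dr": [0,0,0]},{"gripper": 60,"delta_pos": [1.95,-0.38,2.81],"dr": [0,0,0]},{"gripper": 60,"delta_pos": [1.95,-0.38,2.81],"dr": [0,0,0]}])

```text
t: 2.02
ee_pos: [480.2, 182.0, 227.3]
orientation: [1.209, 1.209, -1.21]
ft_force: [0.8, -0.1, 0.4]
width: 58.1
```

apply_moves(increments=[{"gripper": 60,"delta_pos": [1.95,-0.38,2.81],"dr": [0,0,0]},{"gripper": 60,"delta_pos": [1.95,-0.38,2.81],"dr": [0,0,0]},{"gripper": 60,"delta_pos": [1.95,-0.38,2.81],"dr": [0,0,0]},{"gripper": 60,"delta_pos": [1.95,-0.38,2.81],"dr": [0,0,0]},{"gripper": 60,"delta_pos": [1.95,-0.38,2.81],"dr": [0,0,0]}])

```text
t: 2.43
ee_pos: [461.0, 41.6, 130.1]
orientation: [1.21, 1.209, -1.21]
ft_force: [0.7, -0.2, 0.5]
width: 52.8
```

```bash
cat > g.py <<'E'
from h import *
import sys
o=ctrl.get_obs(); print({k:np.round(o[k],3) for k in ['t','qpos','ee_pos','orientation']})
d=snap('wrist',sys.argv[1]);p=pts(d);H=hsv(d)
g=(H[...,0]>=36)&(H[...,0]<=88)&(H[...,1]>80)&(H[...,2]>30)
n,l,s,c=cv2.connectedComponentsWithStats(cv2.morphologyEx(g.astype(np.uint8),cv2.MORPH_CLOSE,np.ones((5,5))))
for i in range(1,n):
    if s[i,4]<40: continue
    q=p[(l==i)];q=q[~np.isnan(q[:,0])]
    zt=np.percentile(q[:,2],90); rect(q[abs(q[:,2]-zt)<5],f'green {c[i].round()} {s[i,4]}')
E
python3 g.py 4.png
python3 - <<'E'
from h import *
for n in ['scene','side']:
    d=snap(n);p=pts(d);H=hsv(d);print(n)
    g=(H[...,0]>=40)&(H[...,0]<=85)&(H[...,1]>70)&(H[...,2]>30)&(p[...,0]<950)&(abs(p[...,1])<600)&(p[...,2]<40)&(p[...,2]>3)
    blobs(g,p,6)
E
```

```text
{'t': np.float64(2.433), 'qpos': array([ 0.065,  0.349,  2.051, -0.   ,  0.741,  0.066]), 'ee_pos': array([461.012,  41.622, 130.071]), 'orientation': array([ 1.21 ,  1.209, -1.21 ])}
green [286. 211.] 359 295 [461.8  37.7] [12.8 27.6] 41.9 z [15.4 19.4 20.6]
green [265. 376.] 230 96 [ 445.  -115.6] [15.7  9.2] 31.8 z [16.  17.2 20.8]
scene
px [377. 202.] area 20 med [912. -15.  16.] ztop 22.0 rect 911.4 -13.7 8.2 12.2 9.6
px [380. 206.] area 103 med [902. -45.  21.] ztop 30.5 rect 896.6 -47.8 85.3 14.2 16.1
px [366. 206.] area 64 med [864. -11.  17.] ztop 27.1 rect 837.0 -36.4 82.9 11.5 34.2
px [403. 218.] area 266 med [ 900. -145.   24.] ztop 36.6 rect 890.8 -161.2 123.9 75.0 17.8
px [415. 221.] area 21 med [ 911. -182.   24.] ztop 28.5 rect 911.7 -181.9 12.1 10.3 74.1
px [440. 230.] area 137 med [ 933. -259.   23.] ztop 34.7 rect 935.7 -259.8 61.0 22.0 55.3
px [261. 244.] area 38 med [456.  34.  12.] ztop 20.6 rect 456.1 31.5 9.1 24.9 36.6
px [442. 261.] area 266 med [ 815. -347.   23.] ztop 30.0 rect 818.9 -359.8 87.5 70.0 10.9
px [430. 253.] area 28 med [ 825. -311.   16.] ztop 
[... 313 characters left out ...]
5. 338.] area 41 med [ 639. -557.   15.] ztop 18.6 rect 637.4 -558.3 25.1 8.5 27.9
side
px [340. 136.] area 21 med [ 639. -552.   10.] ztop 12.9 rect 637.7 -550.4 24.1 15.4 27.4
px [278. 141.] area 33 med [ 825. -373.   23.] ztop 29.3 rect 821.6 -364.8 14.1 42.5 37.9
px [284. 141.] area 11 med [ 803. -388.   18.] ztop 23.6 rect 800.3 -382.0 7.3 11.2 10.1
px [218. 183.] area 23 med [859. -42.  17.] ztop 24.1 rect 859.2 -43.4 8.6 12.4 19.9
px [226. 186.] area 12 med [824. -39.  21.] ztop 25.1 rect 823.4 -40.1 14.6 5.9 57.3
px [333. 213.] area 37 med [ 446. -116.   15.] ztop 20.2 rect 446.1 -119.5 16.3 25.0 18.8
px [305. 243.] area 46 med [458.  47.  13.] ztop 18.9 rect 459.4 42.0 9.0 29.6 45.9
```

apply_moves(increments=[{"gripper": 50,"delta_pos": [1.5,0.08,0.3],"dr": [-0.122,0,0]},{"gripper": 50,"delta_pos": [1.5,0,0],"dr": [-0.122,0,0]},{"gripper": 50,"delta_pos": [1.5,0,0],"dr": [-0.122,0,0]},{"gripper": 50,"delta_pos": [1.5,0,0],"dr": [-0.122,0,0]},{"gripper": 50,"delta_pos": [1.5,0,0],"dr": [-0.122,0,0]}])

```text
t: 3.0
ee_pos: [463.7, 41.3, 56.0]
orientation: [0.745, 1.438, -0.743]
ft_force: [-0.5, -0.2, -0.7]
width: 43.7
```

apply_moves(increments=[{"gripper": 50,"delta_pos": [1.1,0,0],"dr": [-0.122,0,0]},{"gripper": 50,"delta_pos": [1.1,0,0],"dr": [0,0,0]},{"gripper": 50,"delta_pos": [1.1,0,0],"dr": [0,0,0]},{"gripper": 50,"delta_pos": [1.1,0,0],"dr": [0,0,0]},{"gripper": 50,"delta_pos": [0,0,0],"dr": [0,0,0]}])

```text
t: 3.42
ee_pos: [462.1, 41.1, 10.2]
orientation: [0.656, 1.471, -0.658]
ft_force: [-0.1, -0.4, -0.0]
width: 43.7
```

apply_moves(increments=[{"gripper": 0,"delta_pos": [0,0,0],"dr": [0,0,0]},{"gripper": 0,"delta_pos": [0,0,0],"dr": [0,0,0]},{"gripper": 0,"delta_pos": [0,0,0],"dr": [0,0,0]},{"gripper": 0,"delta_pos": [0,0,0],"dr": [0,0,0]},{"gripper": 0,"delta_pos": [0,0,0],"dr": [0,0,0]}])

```text
t: 3.83
ee_pos: [463.1, 41.0, 12.2]
orientation: [0.656, 1.469, -0.655]
ft_force: [-0.0, -0.2, 2.3]
width: 15.7
```

apply_moves(increments=[{"gripper": 0,"delta_pos": [0,0,0],"dr": [0,0,0]},{"gripper": 0,"delta_pos": [0,0,0],"dr": [0,0,0]},{"gripper": 0,"delta_pos": [0,0,0],"dr": [0,0,0]},{"gripper": 0,"delta_pos": [0,0,0],"dr": [0,0,0]},{"gripper": 0,"delta_pos": [0,0,0],"dr": [0,0,0]}])

```text
t: 4.25
ee_pos: [463.1, 41.0, 12.1]
orientation: [0.656, 1.469, -0.655]
ft_force: [-0.3, -0.3, 5.7]
width: 16.1
```

apply_moves(increments=[{"gripper": 0,"delta_pos": [-1,0,0],"dr": [0,0,0]},{"gripper": 0,"delta_pos": [-3,0,0],"dr": [0,0,0]},{"gripper": 0,"delta_pos": [-4,0,0],"dr": [0,0,0]},{"gripper": 0,"delta_pos": [-4,0,0],"dr": [0,0,0]},{"gripper": 0,"delta_pos": [-4,0,0],"dr": [0,0,0]}])

```text
t: 4.67
ee_pos: [461.9, 41.0, 173.7]
orientation: [0.655, 1.47, -0.656]
ft_force: [1.4, 0.8, 0.7]
width: 15.7
```

apply_moves(increments=[{"gripper": 0,"delta_pos": [0,2.55,-2.01],"dr": [0,0,0]},{"gripper": 0,"delta_pos": [0,2.55,-2.01],"dr": [0,0,0]},{"gripper": 0,"delta_pos": [0,2.55,-2.01],"dr": [0,0,0]},{"gripper": 0,"delta_pos": [0,2.55,-2.01],"dr": [0,0,0]},{"gripper": 0,"delta_pos": [0,2.55,-2.01],"dr": [0,0,0]}])

```text
t: 5.08
ee_pos: [490.3, 202.4, 172.6]
orientation: [0.656, 1.469, -0.655]
ft_force: [0.3, -0.1, -0.4]
width: 15.6
```

apply_moves(increments=[{"gripper": 0,"delta_pos": [0,2.55,-2.01],"dr": [0,0,0]},{"gripper": 0,"delta_pos": [0,2.55,-2.01],"dr": [0,0,0]},{"gripper": 0,"delta_pos": [0,2.55,-2.01],"dr": [0,0,0]},{"gripper": 0,"delta_pos": [0,2.55,-2.01],"dr": [0,0,0]},{"gripper": 0,"delta_pos": [0,2.55,-2.01],"dr": [0,0,0]}])

```text
t: 5.5
ee_pos: [517.8, 362.5, 172.2]
orientation: [0.655, 1.47, -0.655]
ft_force: [0.9, -0.1, 0.5]
width: 15.8
```

```bash
python3 g.py 5.png; python3 m.py | tail -8
```

```text
{'t': np.float64(5.5), 'qpos': array([ 0.592,  0.501,  1.655, -0.   ,  0.986, -0.14 ]), 'ee_pos': array([517.788, 362.462, 172.246]), 'orientation': array([ 0.655,  1.47 , -0.655])}
green [259. 162.] 349 294 [480.3 377.7] [ 9.3 28.7] 86.5 z [71.8 72.9 74.1]
green [234. 194.] 366 242 [482.1 346.6] [26.7 10. ] 20.1 z [71.  73.  74.2]
green [284. 262.] 1931 1236 [518.2 362.6] [16.3 29.8] 43.7 z [175.4 179.4 180.7]
yhandle 1335 [441.9 355.8] [13.  62.3] 5.1 z [112.8 115.  116.2]
ghandle 362 [565.  379.6] [14.7 41. ] 6.2 z [63.3 64.8 74.8]
yrim 2980 [494.9 359.4] [118.6 105.4] 5.3 z [107.3 112.8 114.1]
grim 1076 [514.3 382.9] [111.3  80.3] 14.3 z [61.1 63.7 67.8]
greens in 1310 [480.7 355.7] [30.9 55.8] 5.0 z [66.5 72.  73.8]
tin? 1083 [626.2 247.2] [40.6 36.9] 42.2 z [17.7 19.3 20.4]
brim 461 [458.3 123.4] [ 7.9 59.8] 16.4 z [57.3 62.8 64.1]
bhandle 7 [450.8 152.3] [4.8 1.7] 11.1 z [59.7 62.3 63. ]
```

View pics/5.png

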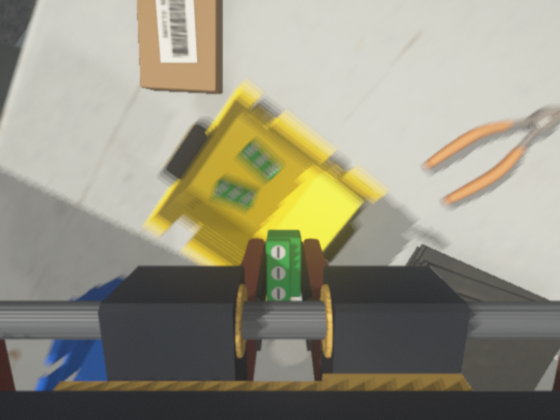

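apply_moves(increments=[{"gripper": 0,"delta_pos": [1.9,-0.3,-0.3],"dr": [0,0,0]},{"gripper": 0,"delta_pos": [1.9,0,0],"dr": [0,0,0]},{"gripper": 0,"delta_pos": [1.9,0,0],"dr": [0,0,0]},{"gripper": 0,"delta_pos": [1.9,0,0],"dr": [0,0,0]},{"gripper": 0,"delta_pos": [1.6,0,0],"dr": [0,0,0]}])

```text
t: 6.02
ee_pos: [513.1, 360.0, 78.9]
orientation: [0.654, 1.47, -0.657]
ft_force: [0.3, 0.4, -1.2]
width: 15.5
```

apply_moves(increments=[{"gripper": 30,"delta_pos": [0,0,0],"dr": [0,0,0]},{"gripper": 30,"delta_pos": [0,0,0],"dr": [0,0,0]},{"gripper": 30,"delta_pos": [0,0,0],"dr": [0,0,0]},{"gripper": 30,"delta_pos": [0,0,0],"dr": [0,0,0]},{"gripper": 30,"delta_pos": [0,0,0],"dr": [0,0,0]}])

```text
t: 6.43
ee_pos: [514.5, 361.5, 81.1]
orientation: [0.657, 1.469, -0.654]
ft_force: [0.9, 0.4, 0.7]
width: 26.0
```

apply_moves(increments=[{"gripper": 30,"delta_pos": [-1.0,0,0],"dr": [0,0,0]},{"gripper": 30,"delta_pos": [-2,0,0],"dr": [0,0,0]},{"gripper": 30,"delta_pos": [-3,0,0],"dr": [0,0,0]},{"gripper": 50,"delta_pos": [-3,0,0],"dr": [0,0,0]},{"gripper": 50,"delta_pos": [-3,0,0],"dr": [0,0,0]}])

```text
t: 6.85
ee_pos: [513.8, 361.2, 202.1]
orientation: [0.656, 1.469, -0.655]
ft_force: [-0.8, -0.0, 0.2]
width: 36.5
```

```bash
python3 g.py 6.png; python3 m.py | tail -8
```

```text
{'t': np.float64(6.85), 'qpos': array([ 0.594,  0.459,  1.645, -0.   ,  1.037, -0.138]), 'ee_pos': array([513.779, 361.15 , 202.098]), 'orientation': array([ 0.656,  1.469, -0.655])}
green [271. 183.] 1148 818 [495.3 366.1] [25.2 66.8] 61.6 z [69.  72.7 74.1]
green [237. 192.] 540 363 [480.1 341.8] [29.5 15.6] 22.4 z [68.9 72.7 74. ]
yhandle 1121 [441.7 359.5] [13.  79.8] 5.1 z [111.6 114.9 116.2]
ghandle 439 [567.6 359.8] [14.2 78.7] 5.1 z [60.4 64.7 74.7]
yrim 2492 [495.8 359.6] [116.6 105.9] 5.1 z [107.4 112.7 114.1]
grim 984 [515.2 361.8] [118.1 105.2] 5.6 z [60.4 63.9 67.7]
greens in 1461 [492.6 362.5] [62.4 51.6] 15.1 z [64.5 71.7 73.8]
tin? 215 [651.7 247.5] [70.3 16.2] 39.2 z [16.1 18.7 20.3]
brim none
bhandle none
```

apply_moves(increments=[{"gripper": 50,"delta_pos": [0,-2.455,2.086],"dr": [0,0,0]},{"gripper": 50,"delta_pos": [0,-2.455,2.086],"dr": [0,0,0]},{"gripper": 50,"delta_pos": [0.48,-2.455,2.086],"dr": [0,0,0]},{"gripper": 50,"delta_pos": [0.48,-2.455,2.086],"dr": [0,0,0]},{"gripper": 50,"delta_pos": [0.48,-2.455,2.086],"dr": [0,0,0]}])

```text
t: 7.37
ee_pos: [491.6, 200.2, 185.4]
orientation: [0.655, 1.47, -0.655]
ft_force: [-0.4, 0.2, -0.5]
width: 43.7
```

apply_moves(increments=[{"gripper": 50,"delta_pos": [0.48,-2.455,2.086],"dr": [0,0,0]},{"gripper": 50,"delta_pos": [0.48,-2.455,2.086],"dr": [0,0,0]},{"gripper": 50,"delta_pos": [0.48,-2.455,2.086],"dr": [0,0,0]},{"gripper": 50,"delta_pos": [0.48,-2.455,2.086],"dr": [0,0,0]},{"gripper": 50,"delta_pos": [0.48,-2.455,2.086],"dr": [0,0,0]}])

```text
t: 7.78
ee_pos: [470.1, 40.6, 161.4]
orientation: [0.655, 1.469, -0.655]
ft_force: [0.2, -0.4, 0.7]
width: 44.3
```

apply_moves(increments=[{"gripper": 50,"delta_pos": [0.48,-2.455,2.086],"dr": [0,0,0]},{"gripper": 50,"delta_pos": [0.48,-2.455,2.086],"dr": [0,0,0]},{"gripper": 50,"delta_pos": [0.48,-2.455,2.086],"dr": [0,0,0]},{"gripper": 50,"delta_pos": [0.48,-2.455,2.086],"dr": [0,0,0]},{"gripper": 50,"delta_pos": [0.48,-2.455,2.086],"dr": [0,0,0]}])

```text
t: 8.2
ee_pos: [448.5, -119.1, 137.4]
orientation: [0.655, 1.469, -0.655]
ft_force: [0.7, -0.0, -0.1]
width: 43.4
```

```bash
python3 g.py 7.png
```

```text
{'t': np.float64(8.2), 'qpos': array([-0.285,  0.337,  2.045, -0.   ,  0.76 , -1.017]), 'ee_pos': array([ 448.522, -119.138,  137.355]), 'orientation': array([ 0.655,  1.469, -0.655])}
green [278. 214.] 463 330 [ 449.5 -126.5] [13.  29.5] 37.5 z [18.1 21.5 22.8]
```

View pics/7.png

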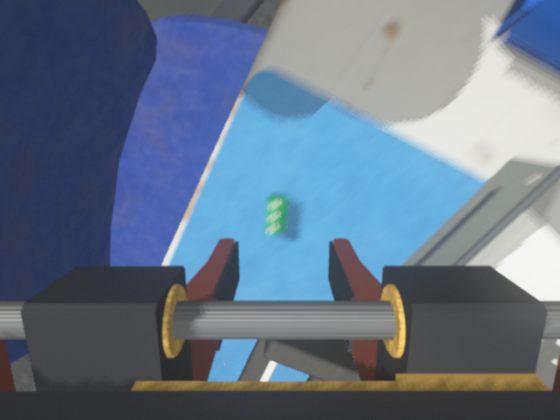

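apply_moves(increments=[{"gripper": 50,"delta_pos": [1.55,-0.42,0.62],"dr": [0,0,0]},{"gripper": 50,"delta_pos": [1.55,0,0],"dr": [0.078,0,0]},{"gripper": 50,"delta_pos": [1.55,0,0],"dr": [0,0,0]},{"gripper": 50,"delta_pos": [1.55,0,0],"dr": [0,0,0]},{"gripper": 50,"delta_pos": [1.55,0,0],"dr": [0,0,0]}])

```text
t: 8.67
ee_pos: [450.1, -125.2, 59.4]
orientation: [0.716, 1.449, -0.716]
ft_force: [-0.3, 0.3, -0.0]
width: 44.1
```

apply_moves(increments=[{"gripper": 50,"delta_pos": [1.55,0,0],"dr": [0,0,0]},{"gripper": 50,"delta_pos": [1.55,0,0],"dr": [0,0,0]},{"gripper": 50,"delta_pos": [1.55,0,0],"dr": [0,0,0]},{"gripper": 50,"delta_pos": [0,0,0],"dr": [0,0,0]},{"gripper": 0,"delta_pos": [0,0,0],"dr": [0,0,0]}])

```text
t: 9.08
ee_pos: [449.5, -124.9, 13.0]
orientation: [0.715, 1.452, -0.716]
ft_force: [0.4, 0.0, 0.1]
width: 40.4
```

apply_moves(increments=[{"gripper": 0,"delta_pos": [0,0,0],"dr": [0,0,0]},{"gripper": 0,"delta_pos": [0,0,0],"dr": [0,0,0]},{"gripper": 0,"delta_pos": [0,0,0],"dr": [0,0,0]},{"gripper": 0,"delta_pos": [0,0,0],"dr": [0,0,0]},{"gripper": 0,"delta_pos": [0,0,0],"dr": [0,0,0]}])

```text
t: 9.5
ee_pos: [450.6, -125.2, 14.0]
orientation: [0.715, 1.448, -0.715]
ft_force: [-1.4, -0.0, 7.7]
width: 15.5
```

apply_moves(increments=[{"gripper": 0,"delta_pos": [0,0,0],"dr": [0,0,0]},{"gripper": 0,"delta_pos": [0,0,0],"dr": [0,0,0]},{"gripper": 0,"delta_pos": [-1,0,0],"dr": [0,0,0]},{"gripper": 0,"delta_pos": [-3,0,0],"dr": [0,0,0]},{"gripper": 0,"delta_pos": [-4,0,0],"dr": [0,0,0]}])

```text
t: 9.92
ee_pos: [448.1, -124.5, 92.7]
orientation: [0.715, 1.455, -0.717]
ft_force: [0.4, 0.3, -0.3]
width: 16.1
```

apply_moves(increments=[{"gripper": 0,"delta_pos": [-4,0,0],"dr": [0,0,0]},{"gripper": 0,"delta_pos": [-4,0,0],"dr": [0,0,0]},{"gripper": 0,"delta_pos": [-4,0,0],"dr": [0,0,0]},{"gripper": 0,"delta_pos": [-4,0,0],"dr": [0,0,0]},{"gripper": 0,"delta_pos": [-4,0,0],"dr": [0,0,0]}])

```text
t: 10.33
ee_pos: [449.2, -124.8, 296.2]
orientation: [0.715, 1.449, -0.715]
ft_force: [0.4, 0.1, 0.1]
width: 16.0
```

```bash
python3 g.py 8.png; python3 - <<'E'
from h import *
for n in ['scene','side']:
    d=snap(n,f'8{n}.png');p=pts(d);H=hsv(d);print(n)
    g=(H[...,0]>=40)&(H[...,0]<=85)&(H[...,1]>70)&(H[...,2]>30)&(p[...,0]<780)&(abs(p[...,1])<600)&(p[...,2]<150)&(p[...,2]>3)
    blobs(g,p,6)
a=cv2.imread('pics/8scene.png')
cv2.imwrite('pics/c8.png',cv2.resize(a[200:360,250:510],None,fx=3,fy=3,interpolation=cv2.INTER_CUBIC))
E
```

```text
{'t': np.float64(10.333), 'qpos': array([-0.297,  0.104,  1.901, -0.   ,  1.135, -0.951]), 'ee_pos': array([ 449.185, -124.815,  296.197]), 'orientation': array([ 0.715,  1.449, -0.715])}
green [284. 261.] 1970 1252 [ 448.9 -124. ] [16.2 29.9] 38.5 z [299.4 303.5 304.7]
green [552. 294.] 125 26 [824.5 -41.9] [7.3 4.9] 58.1 z [24.5 25.8 27.7]
green [509. 371.] 958 267 [ 856.  -150.2] [53.9 36.6] 77.9 z [26.7 30.1 33. ]
green [532. 385.] 239 57 [ 892. -151.] [10.  10.7] 48.9 z [34.9 36.9 39.1]
scene
px [427. 263.] area 18 med [ 774. -340.   25.] ztop 28.3 rect 772.2 -340.0 12.0 8.6 17.6
px [439. 274.] area 41 med [ 761. -391.   31.] ztop 35.1 rect 758.0 -389.4 10.5 32.6 77.9
px [450. 304.] area 53 med [ 703. -470.   15.] ztop 17.7 rect 704.4 -470.4 34.1 9.9 57.2
px [465. 338.] area 38 med [ 639. -557.   15.] ztop 17.3 rect 639.0 -557.2 24.0 10.8 40.7
side
px [316. 141.] area 24 med [ 702. -466.   10.] ztop 14.4 rect 704.0 -466.8 32.6 9.9 75.5
px [293. 143.] area 21 med [ 759. -387.   27.] ztop 31.5 rect 763.5 -383.8 11.5 27.7 83.9
px [228. 300.] area 88 med [501. 370.  69.] ztop 72.7 rect 497.7 371.2 17.2 51.2 49.2
px [239. 298.] area 53 med [481. 351.  68.] ztop 72.3 rect 470.0 361.9 20.5 50.1 43.1
```

View pics/c8.png

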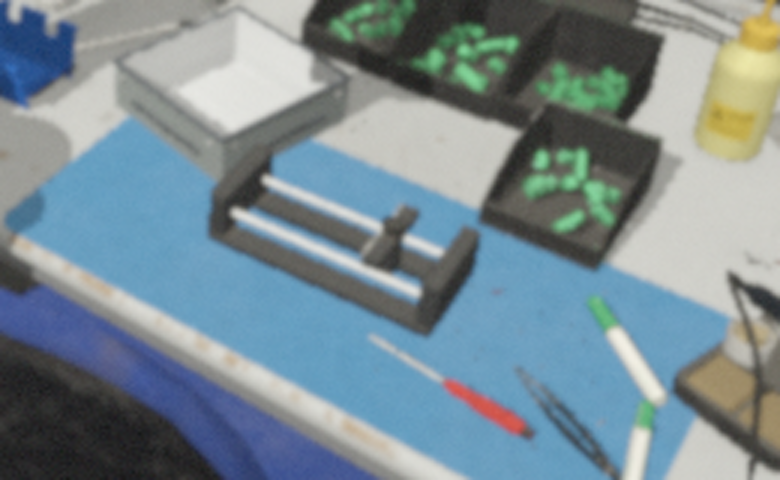

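apply_moves(increments=[{"gripper": 0,"delta_pos": [0,2.32,-2.19],"dr": [0,0,0]},{"gripper": 0,"delta_pos": [0,2.32,-2.19],"dr": [0,0,0]},{"gripper": 0,"delta_pos": [0,2.32,-2.19],"dr": [0,0,0]},{"gripper": 0,"delta_pos": [0,2.32,-2.19],"dr": [0,0,0]},{"gripper": 0,"delta_pos": [0,2.32,-2.19],"dr": [0,0,0]}])

```text
t: 10.9
ee_pos: [474.2, 33.7, 291.8]
orientation: [0.715, 1.452, -0.717]
ft_force: [-0.1, 0.5, -0.7]
width: 15.8
```

apply_moves(increments=[{"gripper": 0,"delta_pos": [0,2.32,-2.19],"dr": [0,0,0]},{"gripper": 0,"delta_pos": [0,2.32,-2.19],"dr": [0,0,0]},{"gripper": 0,"delta_pos": [0,2.32,-2.19],"dr": [0,0,0]},{"gripper": 0,"delta_pos": [0,2.32,-2.19],"dr": [0,0,0]},{"gripper": 0,"delta_pos": [0,2.32,-2.19],"dr": [0,0,0]}])

```text
t: 11.32
ee_pos: [499.7, 191.1, 291.5]
orientation: [0.714, 1.452, -0.717]
ft_force: [0.8, -0.4, -0.0]
width: 15.7
```

apply_moves(increments=[{"gripper": 0,"delta_pos": [1.8,2.32,-2.19],"dr": [0,0,0]},{"gripper": 0,"delta_pos": [1.8,2.32,-2.19],"dr": [0,0,0]},{"gripper": 0,"delta_pos": [1.8,2.32,-2.19],"dr": [0,0,0]},{"gripper": 0,"delta_pos": [1.8,2.32,-2.19],"dr": [0,0,0]},{"gripper": 0,"delta_pos": [1.8,2.32,-2.19],"dr": [0,0,0]}])

```text
t: 11.73
ee_pos: [525.1, 348.1, 200.4]
orientation: [0.713, 1.452, -0.718]
ft_force: [-0.0, 0.6, -0.3]
width: 15.8
```

```bash
python3 g.py 9.png
```

```text
{'t': np.float64(11.733), 'qpos': array([ 0.567,  0.466,  1.639, -0.   ,  1.041, -0.088]), 'ee_pos': array([525.101, 348.113, 200.425]), 'orientation': array([ 0.713,  1.452, -0.718])}
green [262. 141.] 286 246 [480.3 377.5] [ 9.5 28.4] 86.7 z [71.7 72.9 74.1]
green [240. 172.] 283 196 [481.  345.5] [25.9  9.2] 22.2 z [71.4 72.9 74.1]
green [281. 178.] 420 250 [510.6 360.4] [12.3 26.2] 42.0 z [68.5 70.3 74.2]
green [284. 261.] 1955 1267 [525.1 348.6] [16.4 30.8] 38.5 z [203.5 207.7 208.9]
```

View pics/9.png

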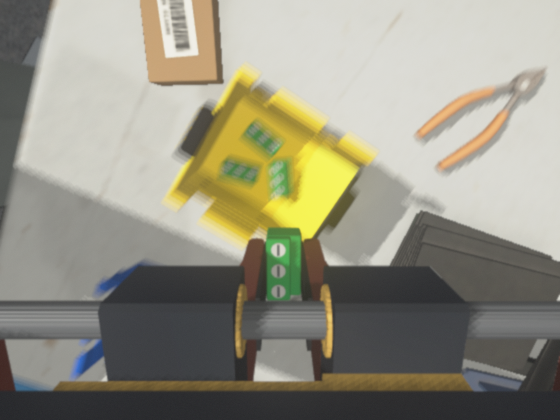

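apply_moves(increments=[{"gripper": 0,"delta_pos": [2.2,2.8,-2.0],"dr": [0,0,0]},{"gripper": 0,"delta_pos": [2.2,0,0],"dr": [0,0,0]},{"gripper": 0,"delta_pos": [2.2,0,0],"dr": [0,0,0]},{"gripper": 0,"delta_pos": [2.2,0,0],"dr": [0,0,0]},{"gripper": 0,"delta_pos": [2.2,0,0],"dr": [0,0,0]}])

```text
t: 12.2
ee_pos: [534.9, 379.3, 90.4]
orientation: [0.713, 1.452, -0.718]
ft_force: [0.9, -1.5, 0.0]
width: 15.6
```

apply_moves(increments=[{"gripper": 0,"delta_pos": [0,0,0],"dr": [0,0,0]},{"gripper": 27,"delta_pos": [0,0,0],"dr": [0,0,0]},{"gripper": 27,"delta_pos": [0,0,0],"dr": [0,0,0]},{"gripper": 27,"delta_pos": [0,0,0],"dr": [0,0,0]},{"gripper": 27,"delta_pos": [0,0,0],"dr": [0,0,0]}])

```text
t: 12.62
ee_pos: [537.3, 380.7, 94.9]
orientation: [0.717, 1.449, -0.714]
ft_force: [-1.1, 0.4, 0.7]
width: 23.8
```

apply_moves(increments=[{"gripper": 27,"delta_pos": [-1.0,0,0],"dr": [0,0,0]},{"gripper": 27,"delta_pos": [-2,0,0],"dr": [0,0,0]},{"gripper": 27,"delta_pos": [-3,0,0],"dr": [0,0,0]},{"gripper": 50,"delta_pos": [-3,0,0],"dr": [0,0,0]},{"gripper": 50,"delta_pos": [-3,0,0],"dr": [0,0,0]}])

```text
t: 13.03
ee_pos: [536.5, 380.2, 216.0]
orientation: [0.716, 1.449, -0.715]
ft_force: [-0.5, 0.4, -0.7]
width: 33.7
```

```bash
python3 g.py 10.png;  python3 m.py | tail -8
python3 - <<'E'
from h import *
a=cv2.imread('pics/10.png')[40:340,120:440]
cv2.imwrite('pics/c10.png',cv2.resize(a,None,fx=1.5,fy=1.5))
E
```

```text
{'t': np.float64(13.033), 'qpos': array([ 0.598,  0.486,  1.565, -0.   ,  1.09 , -0.056]), 'ee_pos': array([536.524, 380.214, 216.019]), 'orientation': array([ 0.716,  1.449, -0.715])}
green [235. 183.] 1090 783 [495.5 366.1] [25.3 66.8] 60.9 z [68.9 72.6 74.1]
green [274. 197.] 653 335 [528.5 376.2] [18.3 28.3] 51.9 z [75.8 78.5 82.5]
green [205. 194.] 501 340 [480.4 342. ] [29.9 15.7] 20.6 z [68.7 72.6 73.8]
yhandle 1011 [441.8 360.2] [13.5 79.4] 4.1 z [111.6 114.9 116.2]
ghandle 563 [558.3 359.3] [33.6 80.1] 8.4 z [58.7 64.7 74.7]
yrim 2328 [499.3 360.1] [109.6 105.5] 5.2 z [107.1 112.7 114. ]
grim 1310 [544.9 369. ] [102.7 198.5] 80.0 z [60.8 63.8 67.7]
greens in 1684 [505.8 362.2] [84.7 52.3] 9.4 z [63.6 71.8 74.1]
tin? 3 [678.6 262. ] [1.3 0.4] 2.6 z [16.9 17.4 18.1]
brim none
bhandle none
```

View pics/c10.png

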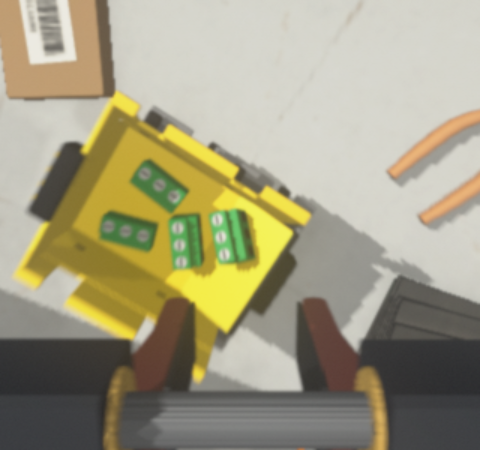

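```bash
python3 - <<'E'
from h import *
for n in ['scene','side']:
    d=snap(n);p=pts(d);H=hsv(d)
    m=(p[...,2]>51)&(p[...,2]<60)&(p[...,0]>500)&(p[...,0]<800)&(p[...,1]>-130)&(p[...,1]<130)&(H[...,1]<90)
    k,l,s,c=cv2.connectedComponentsWithStats(m.astype(np.uint8));i=1+np.argmax(s[1:,4]);rect(p[l==i],n)
from scipy.optimize import least_squares
D=[([.424,1.631],624.447,229.9),([.179,1.742],np.hypot(499.07,175.72),325.93),([.289,1.6],np.hypot(499.84,326.17),325.36),([.349,2.051],np.hypot(461,41.6),130.1),([.501,1.655],np.hypot(517.8,362.5),172.2),([.337,2.045],np.hypot(448.5,119.1),137.4),([.104,1.901],np.hypot(449.2,124.8),296.2),([.466,1.639],np.hypot(525.1,348.1),200.4),([.486,1.565],np.hypot(536.5,380.2),216)]
f=lambda x: np.concatenate([[x[0]+x[1]*np.sin(a)+x[2]*np.sin(a+b)-r, x[3]+x[1]*np.cos(a)+x[2]*np.cos(a+b)-z] for (a,b),r,z in D])
s=least_squares(f,[0,400,400,200]);print(s.x.round(1),abs(s.fun).max())
from scipy.spatial.transform import Rotation as Ro
T=np.array([[0,-1,0],[0,0,-1],[1,0,0.]])
# check orientation model
def Rm(q): 
    return (Ro.from_euler('ZYZYZ',[q[0],q[1]+q[2],0,0,0]) if 0 else Ro.from_euler('z',q[0])*Ro.from_euler('y',q[1]+q[2])*Ro.from_euler('z',q[3])*Ro.from_euler('y',q[4])*Ro.from_euler('z',q[5])).as_matrix()@T
o=ctrl.get_obs();print(Rm(o['qpos']).round(2),Ro.from_rotvec(o['orientation']).as_matrix().round(2))
for th in (90,-90):
  for q1 in (-.3,0,.3):
   for fp in (1.9,2.2):
    for phi in (0,25,50,70,80):
     # tool y=rear dir at yaw th; rotate about tool z by phi
     y=np.array([np.cos(np.radians(th)),np.sin(np.radians(th)),0]);x=np.array([0,0,-1.]);R=np.stack([x,y,np.cross(x,y)],1)@Ro.from_euler('z',phi,degrees=True).as_matrix()
     W=(Ro.from_euler('z',q1)*Ro.from_euler('y',fp)).as_matrix().T@R@T.T
     a,b,c=Ro.from_matrix(W).as_euler('ZYZ')
     if phi in(50,80):print(th,q1,fp,phi,np.round([a,b,c],2))
E
```

```text
scene 330 [648.9 -42.6] [168.1 182.7] 89.4 z [51.4 56.2 59.4]
side 348 [650.2 -41. ] [178.9 177. ] 0.6 z [51.5 55.  58.5]
[-27.1 531.6 483.4 -26.3] 18.35641929492391
[[ 0.    0.79  0.61]
 [ 0.    0.61 -0.79]
 [-1.    0.    0.  ]] [[ 0.    0.79  0.61]
 [ 0.    0.61 -0.79]
 [-1.    0.    0.  ]]
90 -0.3 1.9 50 [ 0.82  1.58 -2.01]
90 -0.3 1.9 80 [ 1.3   1.79 -1.96]
90 -0.3 2.2 50 [ 0.84  1.37 -2.23]
90 -0.3 2.2 80 [ 1.25  1.7  -2.25]
90 0 1.9 50 [ 0.9   1.36 -1.83]
90 0 1.9 80 [ 1.41  1.51 -1.9 ]
90 0 2.2 50 [ 0.97  1.18 -2.08]
90 0 2.2 80 [ 1.43  1.47 -2.19]
90 0.3 1.9 50 [ 0.94  1.14 -1.65]
90 0.3 1.9 80 [ 1.5   1.23 -1.86]
90 0.3 2.2 50 [ 1.08  0.97 -1.94]
90 0.3 2.2 80 [ 1.6   1.23 -2.18]
-90 -0.3 1.9 50 [-0.94  1.14  1.65]
-90 -0.3 1.9 80 [-1.5   1.23  1.86]
-90 -0.3 2.2 50 [-1.08  0.97  1.94]
-90 -0.3 2.2 80 [-1.6   1.23  2.18]
-90 0 1.9 50 [-0.9   1.36  1.83]
-90 0 1.9 80 [-1.41  1.51  1.9 ]
-90 0 2.2 50 [-0.97  1.18  2.08]
-90 0 2.2 80 [-1.43  1.47  2.19]
-90 0.3 1.9 50 [-0.82  1.58  2.01]
-90 0.3 1.9 80 [-1.3   1.79  1.96]
-90 0.3 2.2 50 [-0.84  1.37  2.23]
-90 0.3 2.2 80 [-1.25  1.7   2.25]
```

apply_moves(increments=[{"gripper": 50,"delta_pos": [0,-1.81,-0.74],"dr": [0,0,0]},{"gripper": 50,"delta_pos": [0,-1.81,-0.74],"dr": [0,0,0]},{"gripper": 50,"delta_pos": [0,-1.81,-0.74],"dr": [0,0,0]},{"gripper": 50,"delta_pos": [0,-1.81,-0.74],"dr": [0,0,0]},{"gripper": 50,"delta_pos": [0,-1.81,-0.74],"dr": [0,0,0]}])

```text
t: 13.65
ee_pos: [440.5, 353.6, 212.1]
orientation: [0.714, 1.451, -0.717]
ft_force: [0.2, 0.0, -1.5]
width: 43.8
```

apply_moves(increments=[{"gripper": 50,"delta_pos": [0,0,0],"dr": [-0.1014,0,0]},{"gripper": 50,"delta_pos": [0,0,0],"dr": [-0.1014,0,0]},{"gripper": 50,"delta_pos": [0,0,0],"dr": [-0.1014,0,0]},{"gripper": 50,"delta_pos": [0,0,0],"dr": [-0.1014,0,0]},{"gripper": 50,"delta_pos": [0,0,0],"dr": [-0.1014,0,0]}])

```text
t: 14.07
ee_pos: [441.4, 354.0, 212.2]
orientation: [0.316, 1.549, -0.319]
ft_force: [0.5, 1.3, -0.2]
width: 43.8
```

apply_moves(increments=[{"gripper": 50,"delta_pos": [0,0,0],"dr": [-0.1014,0,0]},{"gripper": 50,"delta_pos": [0,0,0],"dr": [-0.1014,0,0]},{"gripper": 50,"delta_pos": [0,0,0],"dr": [-0.1014,0,0]},{"gripper": 50,"delta_pos": [0,0,0],"dr": [-0.1014,0,0]},{"gripper": 50,"delta_pos": [0,0,0],"dr": [-0.1014,0,0]}])

```text
t: 14.48
ee_pos: [441.4, 353.9, 212.1]
orientation: [-0.081, 1.571, 0.079]
ft_force: [0.2, 0.3, 0.1]
width: 43.9
```

apply_moves(increments=[{"gripper": 50,"delta_pos": [0,0,0],"dr": [-0.1014,0,0]},{"gripper": 50,"delta_pos": [0,0,0],"dr": [-0.1014,0,0]},{"gripper": 50,"delta_pos": [0,0,0],"dr": [-0.1014,0,0]},{"gripper": 50,"delta_pos": [0,0,0],"dr": [-0.1014,0,0]},{"gripper": 50,"delta_pos": [0,0,0],"dr": [-0.1014,0,0]}])

```text
t: 14.9
ee_pos: [441.4, 353.9, 212.2]
orientation: [-0.478, 1.52, 0.477]
ft_force: [-0.9, -0.0, 0.1]
width: 44.0
```

apply_moves(increments=[{"gripper": 50,"delta_pos": [0,0,0],"dr": [-0.1014,0,0]},{"gripper": 50,"delta_pos": [0,0,0],"dr": [-0.1014,0,0]},{"gripper": 50,"delta_pos": [0,0,0],"dr": [-0.1014,0,0]},{"gripper": 50,"delta_pos": [0,0,0],"dr": [-0.1014,0,0]},{"gripper": 50,"delta_pos": [0,0,0],"dr": [-0.1014,0,0]}])

```text
t: 15.32
ee_pos: [441.4, 353.9, 212.1]
orientation: [-0.869, 1.393, 0.868]
ft_force: [0.4, 0.9, 0.1]
width: 43.7
```

apply_moves(increments=[{"gripper": 50,"delta_pos": [0,0,0],"dr": [-0.1014,0,0]},{"gripper": 50,"delta_pos": [0,0,0],"dr": [-0.1014,0,0]},{"gripper": 50,"delta_pos": [0,0,0],"dr": [-0.1014,0,0]},{"gripper": 50,"delta_pos": [0,0,0],"dr": [-0.1014,0,0]},{"gripper": 50,"delta_pos": [0,0,0],"dr": [-0.1014,0,0]}])

```text
t: 15.73
ee_pos: [441.4, 353.9, 212.1]
orientation: [-1.248, 1.187, 1.249]
ft_force: [0.1, 0.8, 0.3]
width: 43.6
```

```bash
python3 g.py 11.png;  python3 m.py | tail -8; cat >> h.py <<'E'
def yaw():
    R=cv2.Rodrigues(np.array(ctrl.get_obs()['orientation']))[0]; return np.arctan2(R[1,1],R[0,1]),R.round(3)
E
python3 -c "
from h import *
print(yaw())
d=snap('wrist');p=pts(d);H=hsv(d)
m=(p[...,2]>108)&(p[...,2]<119)&(H[...,1]<90)&(H[...,2]<120)&(p[...,0]<460)&(p[...,0]>425)
k,l,s,c=cv2.connectedComponentsWithStats(m.astype(np.uint8));i=1+np.argmax(s[1:,4]);rect(p[l==i],'hnd')"
```

```text
{'t': np.float64(15.733), 'qpos': array([ 0.655,  0.361,  1.776,  0.   ,  1.007, -2.539]), 'ee_pos': array([441.375, 353.926, 212.142]), 'orientation': array([-1.248,  1.187,  1.249])}
green [239. 183.] 531 361 [480.3 341. ] [29.9 15.6] 22.5 z [68.8 72.5 74. ]
green [222. 210.] 1116 760 [494.6 366. ] [25.9 66.3] 62.6 z [68.7 72.5 73.9]
green [180. 223.] 521 284 [529.6 374.4] [16.3 25. ] 50.6 z [75.9 78.5 82.4]
yhandle 830 [443.2 367. ] [66.2 16.7] 84.9 z [110.6 114.8 116.1]
ghandle 524 [562.5 363.6] [36.2 68.7] 31.0 z [62.3 65.  74.8]
yrim 1773 [494.9 359.2] [118.5 106. ] 5.2 z [108.8 112.8 114.1]
grim 1195 [547.9 357.1] [208.4  96. ] 25.7 z [60.8 63.9 67.8]
greens in 1735 [504.4 361.1] [85.4 52.5] 9.8 z [65.7 71.8 74. ]
tin? 2822 [619.8 276.2] [126.   98.6] 4.6 z [12.  18.6 23.1]
brim 434 [505.7 204.6] [68.9 12.9] 1.8 z [58.1 62.4 64. ]
bhandle 717 [502.9 205.5] [74.8 12.6] 3.0 z [59.9 64.5 65.9]
(np.float64(-3.0952620984241603), array([[-0.002, -0.999, -0.046],
       [-0.001, -0.046,  0.999],
       [-1.   ,  0.002, -0.001]]))
hnd 752 [442.2 353.7] [11.  39.5] 5.4 z [113.7 115.  116.1]
```

apply_moves(increments=[{"gripper": 50,"delta_pos": [2.3,0.0,0],"dr": [0.015,0,0]},{"gripper": 50,"delta_pos": [2.3,0,0],"dr": [0,0,0]},{"gripper": 50,"delta_pos": [2.3,0,0],"dr": [0,0,0]},{"gripper": 50,"delta_pos": [2.3,0,0],"dr": [0,0,0]},{"gripper": 50,"delta_pos": [2.3,0,0],"dr": [0,0,0]}])

```text
t: 16.3
ee_pos: [441.8, 354.3, 96.9]
orientation: [-1.232, 1.195, 1.233]
ft_force: [1.0, 0.0, -0.0]
width: 44.0
```

apply_moves(increments=[{"gripper": 40,"delta_pos": [0,0,0],"dr": [0,0,0]},{"gripper": 0,"delta_pos": [0,0,0],"dr": [0,0,0]},{"gripper": 0,"delta_pos": [0,0,0],"dr": [0,0,0]},{"gripper": 0,"delta_pos": [0,0,0],"dr": [0,0,0]},{"gripper": 0,"delta_pos": [0,0,0],"dr": [0,0,0]}])

```text
t: 16.72
ee_pos: [442.9, 355.2, 99.7]
orientation: [-1.233, 1.191, 1.232]
ft_force: [-2.1, 0.6, 1.6]
width: 14.1
```

apply_moves(increments=[{"gripper": 0,"delta_pos": [0,0,0],"dr": [0,0,0]},{"gripper": 0,"delta_pos": [0,0,0],"dr": [0,0,0]},{"gripper": 0,"delta_pos": [0,0,0],"dr": [0,0,0]},{"gripper": 0,"delta_pos": [0,0,0],"dr": [0,0,0]},{"gripper": 0,"delta_pos": [0,0,0],"dr": [0,0,0]}])

```text
t: 17.13
ee_pos: [442.6, 354.9, 99.3]
orientation: [-1.233, 1.192, 1.233]
ft_force: [-2.0, -0.3, 7.5]
width: 11.8
```

apply_moves(increments=[{"gripper": 0,"delta_pos": [-0.5,0,0],"dr": [0,0,0]},{"gripper": 0,"delta_pos": [-1,0,0],"dr": [0,0,0]},{"gripper": 0,"delta_pos": [-1.5,0,0],"dr": [0,0,0]},{"gripper": 0,"delta_pos": [-1.5,0,0],"dr": [0,0,0]},{"gripper": 0,"delta_pos": [-1,0,0],"dr": [0,0,0]}])

```text
t: 17.55
ee_pos: [442.5, 354.8, 155.0]
orientation: [-1.233, 1.193, 1.233]
ft_force: [0.4, -0.0, -2.3]
width: 11.7
```

```bash
python3 g.py 12.png; python3 -c "
from h import *
print(yaw()[0]+2*np.pi)"
```

```text
{'t': np.float64(17.55), 'qpos': array([ 0.655,  0.438,  1.814, -0.   ,  0.888, -2.519]), 'ee_pos': array([442.476, 354.753, 154.974]), 'orientation': array([-1.233,  1.193,  1.233])}
green [217. 213.] 1437 937 [480.4 339.5] [30.  15.9] 19.7 z [123.6 127.7 128.9]
green [182. 245.] 2254 1031 [499.  361.2] [24.2 59.6] 59.5 z [123.8 127.9 129.1]
green [117. 267.] 1050 633 [532.8 369.8] [17.3 18.5] 51.5 z [131.8 134.2 137.6]
3.1740159796513816
```

View pics/12.png

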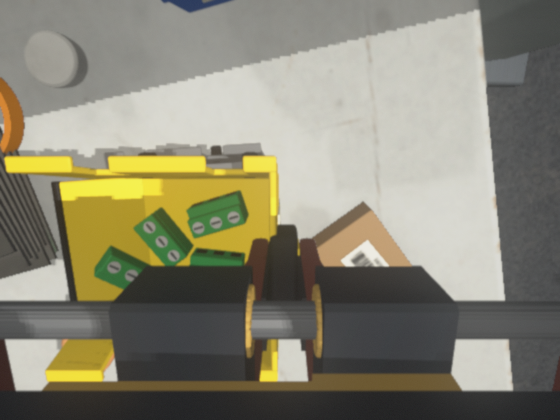

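apply_moves(increments=[{"gripper": 0,"delta_pos": [-1.2,0,0],"dr": [0,0,0]},{"gripper": 0,"delta_pos": [-1.2,0,0],"dr": [0,0,0]},{"gripper": 0,"delta_pos": [-1.2,0,0],"dr": [0,0,0]},{"gripper": 0,"delta_pos": [-1.2,0,0],"dr": [0,0,0]},{"gripper": 0,"delta_pos": [-1.2,0,0],"dr": [0,0,0]}])

```text
t: 18.02
ee_pos: [442.2, 354.6, 214.5]
orientation: [-1.233, 1.194, 1.233]
ft_force: [-0.8, -0.5, -2.4]
width: 11.7
```

apply_moves(increments=[{"gripper": 0,"delta_pos": [0,0,0],"dr": [0.08,0,0]},{"gripper": 0,"delta_pos": [0,0,0],"dr": [0.08,0,0]},{"gripper": 0,"delta_pos": [0,0,0],"dr": [0.08,0,0]},{"gripper": 0,"delta_pos": [0,0,0],"dr": [0.08,0,0]},{"gripper": 0,"delta_pos": [0,0,0],"dr": [0.08,0,0]}])

```text
t: 18.43
ee_pos: [442.3, 354.6, 214.1]
orientation: [-0.931, 1.362, 0.931]
ft_force: [0.2, -0.6, -2.7]
width: 11.3
```

apply_moves(increments=[{"gripper": 0,"delta_pos": [0,0,0],"dr": [0.08,0,0]},{"gripper": 0,"delta_pos": [0,0,0],"dr": [0.08,0,0]},{"gripper": 0,"delta_pos": [0,0,0],"dr": [0.08,0,0]},{"gripper": 0,"delta_pos": [0,0,0],"dr": [0.08,0,0]},{"gripper": 0,"delta_pos": [0,0,0],"dr": [0.08,0,0]}])

```text
t: 18.85
ee_pos: [442.3, 354.7, 214.0]
orientation: [-0.625, 1.479, 0.625]
ft_force: [-0.1, -0.3, -2.4]
width: 11.9
```

apply_moves(increments=[{"gripper": 0,"delta_pos": [0,0,0],"dr": [0.08,0,0]},{"gripper": 0,"delta_pos": [0,0,0],"dr": [0.08,0,0]},{"gripper": 0,"delta_pos": [0,0,0],"dr": [0.08,0,0]},{"gripper": 0,"delta_pos": [0,0,0],"dr": [0.08,0,0]},{"gripper": 0,"delta_pos": [0,0,0],"dr": [0.08,0,0]}])

```text
t: 19.27
ee_pos: [442.3, 354.7, 214.0]
orientation: [-0.313, 1.548, 0.313]
ft_force: [0.1, 0.1, -1.8]
width: 11.8
```

apply_moves(increments=[{"gripper": 0,"delta_pos": [0,0,0],"dr": [0.08,0,0]},{"gripper": 0,"delta_pos": [0,0,0],"dr": [0.08,0,0]},{"gripper": 0,"delta_pos": [0,0,0],"dr": [0.08,0,0]},{"gripper": 0,"delta_pos": [0,0,0],"dr": [0.08,0,0]},{"gripper": 0,"delta_pos": [0,0,0],"dr": [0.08,0,0]}])

```text
t: 19.68
ee_pos: [442.3, 354.7, 214.1]
orientation: [0.001, 1.57, -0.0]
ft_force: [0.7, -0.7, -2.7]
width: 11.9
```

```bash
python3 g.py 13.png; python3 -c "
from h import *
print(yaw()[0])
d=snap('side');p=pts(d);H=hsv(d)
q=p[(p[...,0]>400)&(p[...,0]<650)&(p[...,1]>270)&(p[...,1]<450)&(p[...,2]>56)&(p[...,2]<72)];rect(q,'greytop')
q=p[(p[...,0]>680)&(p[...,0]<1000)&(p[...,1]>-200)&(p[...,1]<100)&(p[...,2]>100)];print(len(q),np.percentile(q,[1,50],axis=0).round())"
```

```text
{'t': np.float64(19.683), 'qpos': array([ 0.655,  0.359,  1.774,  0.   ,  1.008, -0.915]), 'ee_pos': array([442.335, 354.679, 214.052]), 'orientation': array([ 1.00e-03,  1.57e+00, -0.00e+00])}
green [217. 213.] 1433 937 [426.9 317.5] [16.1 30. ] 17.1 z [182.8 186.8 188. ]
green [182. 245.] 2297 1125 [448.1 299.2] [61.1 23.9] 57.6 z [182.8 186.7 188.1]
green [118. 267.] 1039 642 [455.7 264.2] [18.2 18. ] 46.9 z [190.7 193.3 196.8]
1.5652863198545095
greytop 272 [514.2 364.5] [118.1 108.1] 5.0 z [56.7 60.2 63.7]
6241 [[ 807. -189.  147.]
 [ 958.    1.  294.]]
```

apply_moves(increments=[{"gripper": 0,"delta_pos": [0,-0.9,0.7],"dr": [0,0,0]},{"gripper": 0,"delta_pos": [0,-1.78,1.383],"dr": [0,0,0]},{"gripper": 0,"delta_pos": [0,-1.78,1.383],"dr": [0,0,0]},{"gripper": 0,"delta_pos": [0,-1.78,1.383],"dr": [0,0,0]},{"gripper": 0,"delta_pos": [0,-1.78,1.383],"dr": [0,0,0]}])

```text
t: 20.2
ee_pos: [505.7, 273.1, 213.6]
orientation: [-0.005, 1.57, 0.005]
ft_force: [-0.6, 0.0, -3.2]
width: 11.4
```

apply_moves(increments=[{"gripper": 0,"delta_pos": [0,-1.78,1.383],"dr": [0,0,0]},{"gripper": 0,"delta_pos": [0,-1.78,1.383],"dr": [0,0,0]},{"gripper": 0,"delta_pos": [0,-1.78,1.383],"dr": [0,0,0]},{"gripper": 0,"delta_pos": [0,-1.78,1.383],"dr": [0,0,0]},{"gripper": 0,"delta_pos": [0,-1.78,1.383],"dr": [0,0,0]}])

```text
t: 20.62
ee_pos: [575.1, 184.0, 213.5]
orientation: [-0.005, 1.571, 0.004]
ft_force: [-0.3, 0.2, -1.7]
width: 11.6
```

apply_moves(increments=[{"gripper": 0,"delta_pos": [0,-1.78,1.383],"dr": [0,0,0]},{"gripper": 0,"delta_pos": [0,-1.78,1.383],"dr": [0,0,0]},{"gripper": 0,"delta_pos": [0,-1.78,1.383],"dr": [0,0,0]},{"gripper": 0,"delta_pos": [0,-1.78,1.383],"dr": [0,0,0]},{"gripper": 0,"delta_pos": [0,-2.6,2.1],"dr": [0,0,0]}])

```text
t: 21.03
ee_pos: [650.6, 87.9, 213.4]
orientation: [-0.005, 1.572, 0.005]
ft_force: [0.7, 0.1, -2.7]
width: 12.1
```

apply_moves(increments=[{"gripper": 0,"delta_pos": [1.0,0,0],"dr": [0,0,0]},{"gripper": 0,"delta_pos": [2.0,0,0],"dr": [0,0,0]},{"gripper": 0,"delta_pos": [2.5,0,0],"dr": [0,0,0]},{"gripper": 0,"delta_pos": [2.5,0,0],"dr": [0,0,0]},{"gripper": 0,"delta_pos": [1.5,0,0],"dr": [0,0,0]}])

```text
t: 21.45
ee_pos: [649.4, 87.8, 115.6]
orientation: [-0.004, 1.574, 0.004]
ft_force: [-0.3, -0.2, -1.9]
width: 12.2
```

```bash
python3 g.py 14.png; python3 -c "
from h import *
print(yaw()[0])
d=snap('wrist');p=pts(d);H=hsv(d)
m=(p[...,2]>50)&(p[...,2]<62)&(p[...,0]>500)&(p[...,0]<800)&(p[...,1]>-180)&(p[...,1]<130)&(H[...,1]<90)
rect(p[m],'hop')
q=p[(H[...,0]>=20)&(H[...,0]<=36)&(H[...,1]>110)&(p[...,1]<60)];print(np.nanmin(q[:,1]));rect(q[~np.isnan(q[:,0])],'yel')"
```

```text
{'t': np.float64(21.45), 'qpos': array([ 0.116,  0.605,  1.625, -0.   ,  0.915, -1.459]), 'ee_pos': array([649.442,  87.85 , 115.639]), 'orientation': array([-0.004,  1.574,  0.004])}
green [163. 244.] 3736 2171 [650.5  20.3] [25.8 68.2] 26.8 z [87.6 89.2 93.5]
1.575805112207422
hop 5091 [650.9  10.8] [233.6 178.9] 89.6 z [51.2 58.5 60.4]
-122.44241822740247
yel 19746 [700.1 -31.2] [182.3 207.8] 90.0 z [ 67.   82.1 127.9]
```

View pics/14.png

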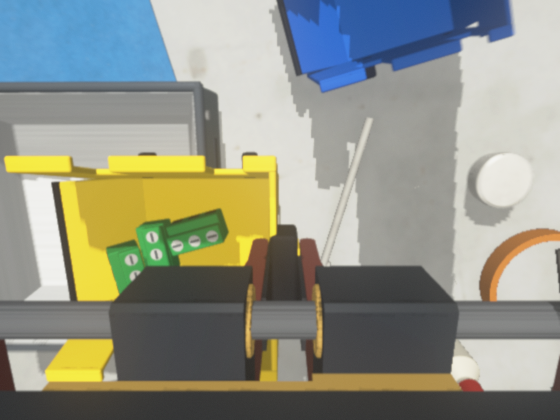

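apply_moves(increments=[{"gripper": 0,"delta_pos": [-0.94,-0.22,0],"dr": [0,0,0.08]},{"gripper": 0,"delta_pos": [-0.94,-0.22,0],"dr": [0,0,0.08]},{"gripper": 0,"delta_pos": [-0.94,-0.22,0],"dr": [0,0,0.08]},{"gripper": 0,"delta_pos": [-0.94,-0.22,0],"dr": [0,0,0.08]},{"gripper": 0,"delta_pos": [-0.94,-0.22,0],"dr": [0,0,0.08]}])

```text
t: 21.97
ee_pos: [652.1, 70.2, 165.5]
orientation: [0.312, 1.544, 0.321]
ft_force: [0.2, -0.9, -2.3]
width: 12.0
```

```bash
python3 -c "
from h import *
o=ctrl.get_obs();print(o['qpos'].round(3),o['ee_pos'].round(1))
R=yaw()[1];print(R);v=np.array([-27,118,0]);print('lip',o['ee_pos']-R@v)"
```

```text
[-0.092  0.568  1.621  0.471  1.041 -1.929] [652.1  70.2 165.5]
[[ 0.002 -0.007  1.   ]
 [ 0.393  0.92   0.005]
 [-0.92   0.393  0.005]]
lip [652.95446642 -27.77394832  94.26275527]
```

Tracks exactly. Continue, lowering a little.

apply_moves(increments=[{"gripper": 0,"delta_pos": [-0.94,-0.22,0],"dr": [0,0,0.08]},{"gripper": 0,"delta_pos": [-0.94,-0.22,0],"dr": [0,0,0.08]},{"gripper": 0,"delta_pos": [-0.94,-0.22,0],"dr": [0,0,0.08]},{"gripper": 0,"delta_pos": [-0.94,-0.22,0],"dr": [0,0,0.08]},{"gripper": 0,"delta_pos": [-0.94,-0.22,0],"dr": [0,0,0.08]}])

```text
t: 22.38
ee_pos: [652.0, 35.2, 199.0]
orientation: [0.622, 1.475, 0.632]
ft_force: [1.0, 0.4, -3.3]
width: 12.3
```

apply_moves(increments=[{"gripper": 0,"delta_pos": [-0.94,-0.22,0],"dr": [0,0,0.08]},{"gripper": 0,"delta_pos": [-0.94,-0.22,0],"dr": [0,0,0.08]},{"gripper": 0,"delta_pos": [-0.94,-0.22,0],"dr": [0,0,0.08]},{"gripper": 0,"delta_pos": [-0.94,-0.22,0],"dr": [0,0,0.08]},{"gripper": 0,"delta_pos": [-0.94,-0.22,0],"dr": [0,0,0.08]}])

```text
t: 22.8
ee_pos: [651.9, -9.7, 216.2]
orientation: [0.928, 1.359, 0.938]
ft_force: [0.6, 0.7, -1.6]
width: 12.0
```

```bash
cat > k.py <<'E'
from h import *
import sys
o=ctrl.get_obs();print(o['qpos'].round(3),o['ee_pos'].round(1))
R=yaw()[1];print(R);v=np.array([-27,118,0]);print('lip',o['ee_pos']-R@v)
d=snap('wrist',sys.argv[1]);d2=snap('scene',sys.argv[1][:-4]+'s.png')
for n in (d,d2):
    p=pts(n);H=hsv(n)
    g=(H[...,0]>=40)&(H[...,0]<=85)&(H[...,1]>70)&(H[...,2]>30)&(p[...,0]<760)&(p[...,0]>400)&(p[...,1]>-350)&(p[...,1]<400)&(p[...,2]<400)&(p[...,2]>3)
    blobs(g,p,6);print()
E
python3 k.py 15.png
```

```text
[-0.436  0.799  1.499  1.008  1.626 -2.403] [651.9  -9.7 216.2]
[[-0.001 -0.007  1.   ]
 [ 0.933  0.361  0.004]
 [-0.361  0.933  0.006]]
lip [652.70082869 -27.10059377  96.37730324]
px [107. 255.] area 4210 med [655. -25. 123.] ztop 140.4 rect 628.4 -49.0 114.3 35.2 64.6
px [ 66. 241.] area 20 med [645. -36. 109.] ztop 109.9 rect 646.2 -36.1 1.5 4.7 84.7

px [326. 206.] area 165 med [660. -33. 110.] ztop 124.2 rect 654.5 -23.2 18.2 52.7 80.8
```

```bash
python3 -c "
from h import *
from scipy.spatial.transform import Rotation as Ro
T=np.array([[0,-1,0],[0,0,-1],[1,0,0.]])
for th in (90,75,60):
  for phi in (69,80,90,100):
     q1,fp=-.45,2.3
     y=np.array([np.cos(np.radians(th)),np.sin(np.radians(th)),0]);x=np.array([0,0,-1.]);R=np.stack([x,y,np.cross(x,y)],1)@Ro.from_euler('z',phi,degrees=True).as_matrix()
     W=(Ro.from_euler('z',q1)*Ro.from_euler('y',fp)).as_matrix().T@R@T.T
     print(th,phi,Ro.from_matrix(W).as_euler('ZYZ').round(2))
"; python3 k.py 16.png | tail -6
```

```text
90 69 [ 1.    1.63 -2.4 ]
90 80 [ 1.13  1.78 -2.39]
90 90 [ 1.26  1.9  -2.35]
90 100 [ 1.4   2.02 -2.3 ]
75 69 [ 1.17  1.46 -2.31]
75 80 [ 1.32  1.59 -2.32]
75 90 [ 1.44  1.71 -2.31]
75 100 [ 1.58  1.83 -2.28]
60 69 [ 1.34  1.28 -2.25]
60 80 [ 1.49  1.4  -2.29]
60 90 [ 1.62  1.52 -2.3 ]
60 100 [ 1.75  1.63 -2.3 ]
px [ 94. 298.] area 18 med [685. -22. 101.] ztop 103.4 rect 680.9 -24.9 13.9 2.5 46.1

px [333. 216.] area 35 med [671. -58.  77.] ztop 84.7 rect 669.0 -54.9 10.6 13.3 18.5
px [324. 219.] area 16 med [630. -57.  82.] ztop 85.2 rect 630.7 -56.6 13.4 6.9 71.6
px [334. 233.] area 62 med [654. -73.  25.] ztop 35.6 rect 650.6 -69.6 19.0 7.3 89.0
```

apply_moves(increments=[{"gripper": 0,"delta_pos": [-0.7,-0.16,0],"dr": [0,0,0.06]},{"gripper": 0,"delta_pos": [-0.7,-0.16,0],"dr": [0,0,0.06]},{"gripper": 0,"delta_pos": [-0.7,-0.16,0],"dr": [0,0,0.06]},{"gripper": 0,"delta_pos": [-0.7,-0.16,0],"dr": [0,0,0.06]},{"gripper": 0,"delta_pos": [-0.7,-0.16,0],"dr": [0,0,0.06]}])

```text
t: 23.42
ee_pos: [651.8, -43.1, 217.0]
orientation: [1.151, 1.243, 1.162]
ft_force: [1.0, -0.5, -0.8]
width: 11.6
```

apply_moves(increments=[{"gripper": 0,"delta_pos": [0,0,0],"dr": [0,0,0]},{"gripper": 0,"delta_pos": [0,0,0],"dr": [0,0,0]},{"gripper": 0,"delta_pos": [0,0,0],"dr": [0,0,0]},{"gripper": 0,"delta_pos": [0,0,0],"dr": [0,0,0]},{"gripper": 0,"delta_pos": [0,0,0],"dr": [0,0,0]}])

```text
t: 23.83
ee_pos: [651.5, -43.1, 216.3]
orientation: [1.152, 1.244, 1.159]
ft_force: [-0.9, -1.8, -1.1]
width: 11.4
```

```bash
python3 k.py 17.png;python3 -c "
from h import *
d=snap('side','17side.png')
a=cv2.imread('pics/17.png');b=cv2.imread('pics/17s.png')[120:330,200:480]
b=cv2.resize(b,None,fx=1.33,fy=1.33)
cv2.imwrite('pics/c17.png',np.hstack([cv2.resize(a,None,fx=.665,fy=.665),b[:279]]))"
```

```text
[-0.501  0.947  1.428  1.143  1.857 -2.458] [651.5 -43.1 216.3]
[[-0.004 -0.002  1.   ]
 [ 0.997  0.073  0.004]
 [-0.073  0.997  0.002]]
lip [651.6542307  -24.8236595   96.72179958]

px [333. 235.] area 80 med [648. -75.  20.] ztop 35.0 rect 639.6 -76.7 15.7 14.3 8.9
px [322. 242.] area 11 med [606. -81.  20.] ztop 21.3 rect 605.8 -78.1 13.7 9.0 80.8
```

View pics/c17.png

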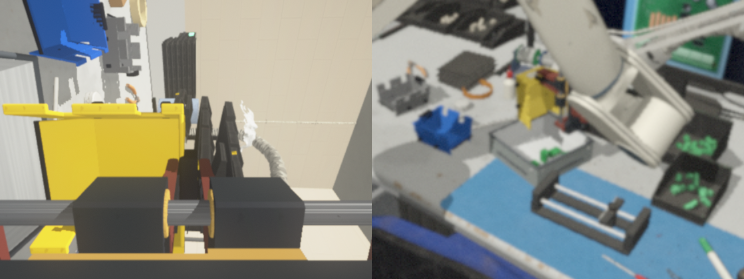

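apply_moves(increments=[{"gripper": 0,"delta_pos": [0.7,0.16,0],"dr": [0,0,-0.06]},{"gripper": 0,"delta_pos": [0.7,0.16,0],"dr": [0,0,-0.06]},{"gripper": 0,"delta_pos": [0.7,0.16,0],"dr": [0,0,-0.06]},{"gripper": 0,"delta_pos": [0.7,0.16,0],"dr": [0,0,-0.06]},{"gripper": 0,"delta_pos": [0.7,0.16,0],"dr": [0,0,-0.06]}])

```text
t: 24.4
ee_pos: [651.2, -7.9, 216.6]
orientation: [0.927, 1.364, 0.932]
ft_force: [0.3, 0.3, -1.7]
width: 12.0
```

apply_moves(increments=[{"gripper": 0,"delta_pos": [0.94,0.22,0],"dr": [0,0,-0.08]},{"gripper": 0,"delta_pos": [0.94,0.22,0],"dr": [0,0,-0.08]},{"gripper": 0,"delta_pos": [0.94,0.22,0],"dr": [0,0,-0.08]},{"gripper": 0,"delta_pos": [0.94,0.22,0],"dr": [0,0,-0.08]},{"gripper": 0,"delta_pos": [0.94,0.22,0],"dr": [0,0,-0.08]}])

```text
t: 24.82
ee_pos: [651.1, 37.9, 202.7]
orientation: [0.62, 1.48, 0.625]
ft_force: [0.6, 1.1, -0.3]
width: 11.6
```

apply_moves(increments=[{"gripper": 0,"delta_pos": [0.94,0.22,0],"dr": [0,0,-0.08]},{"gripper": 0,"delta_pos": [0.94,0.22,0],"dr": [0,0,-0.08]},{"gripper": 0,"delta_pos": [0.94,0.22,0],"dr": [0,0,-0.08]},{"gripper": 0,"delta_pos": [0.94,0.22,0],"dr": [0,0,-0.08]},{"gripper": 0,"delta_pos": [0.94,0.22,0],"dr": [0,0,-0.08]}])

```text
t: 25.23
ee_pos: [651.0, 74.8, 171.9]
orientation: [0.308, 1.547, 0.314]
ft_force: [-0.3, -0.4, -1.2]
width: 11.7
```

apply_moves(increments=[{"gripper": 0,"delta_pos": [0.94,0.22,0],"dr": [0,0,-0.08]},{"gripper": 0,"delta_pos": [0.94,0.22,0],"dr": [0,0,-0.08]},{"gripper": 0,"delta_pos": [0.94,0.22,0],"dr": [0,0,-0.08]},{"gripper": 0,"delta_pos": [0.94,0.22,0],"dr": [0,0,-0.08]},{"gripper": 0,"delta_pos": [0.94,0.22,0],"dr": [0,0,-0.08]}])

```text
t: 25.65
ee_pos: [650.9, 96.7, 129.0]
orientation: [-0.005, 1.569, -0.0]
ft_force: [-0.7, 0.5, -1.6]
width: 11.6
```

apply_moves(increments=[{"gripper": 0,"delta_pos": [-2.5,0,0],"dr": [0,0,0]},{"gripper": 0,"delta_pos": [-2.5,0,0],"dr": [0,0,0]},{"gripper": 0,"delta_pos": [-2.5,0,0],"dr": [0,0,0]},{"gripper": 0,"delta_pos": [-2.5,0,0],"dr": [0,0,0]},{"gripper": 0,"delta_pos": [-2.5,0,0],"dr": [0,0,0]}])

```text
t: 26.07
ee_pos: [650.2, 96.5, 254.7]
orientation: [-0.002, 1.572, 0.003]
ft_force: [0.5, 0.0, -0.8]
width: 11.8
```

```bash
python3 k.py 18.png
```

```text
[ 1.290e-01  4.470e-01  1.533e+00  1.000e-03  1.163e+00 -1.445e+00] [650.2  96.5 254.7]
[[-0.001 -0.003  1.   ]
 [ 0.     1.     0.003]
 [-1.     0.    -0.001]]
lip [650.5350816  -21.50053533 227.69124427]
px [123. 137.] area 539 med [602. -77.  21.] ztop 22.1 rect 601.5 -78.0 19.2 28.9 89.0

px [333. 235.] area 80 med [645. -75.  21.] ztop 34.8 rect 639.4 -74.8 11.6 16.0 29.5
px [322. 242.] area 11 med [606. -81.  20.] ztop 22.0 rect 604.9 -80.0 14.0 8.6 73.0
```

apply_moves(increments=[{"gripper": 0,"delta_pos": [0,0,0],"dr": [0.0987,0,0]},{"gripper": 0,"delta_pos": [0,0,0],"dr": [0.0987,0,0]},{"gripper": 0,"delta_pos": [0,0,0],"dr": [0.0987,0,0]},{"gripper": 0,"delta_pos": [0,0,0],"dr": [0.0987,0,0]},{"gripper": 0,"delta_pos": [0,0,0],"dr": [0.0987,0,0]}])

```text
t: 26.58
ee_pos: [649.9, 96.1, 252.0]
orientation: [0.388, 1.538, -0.389]
ft_force: [-0.3, -0.7, -1.2]
width: 12.0
```

apply_moves(increments=[{"gripper": 0,"delta_pos": [0,0,0],"dr": [0.0987,0,0]},{"gripper": 0,"delta_pos": [0,0,0],"dr": [0.0987,0,0]},{"gripper": 0,"delta_pos": [0,0,0],"dr": [0.0987,0,0]},{"gripper": 0,"delta_pos": [0,0,0],"dr": [0.0987,0,0]},{"gripper": 0,"delta_pos": [0,0,0],"dr": [0.0987,0,0]}])

```text
t: 27.0
ee_pos: [649.9, 96.1, 251.9]
orientation: [0.77, 1.432, -0.772]
ft_force: [0.2, 0.0, -1.2]
width: 11.9
```

apply_moves(increments=[{"gripper": 0,"delta_pos": [0,0,0],"dr": [0.0987,0,0]},{"gripper": 0,"delta_pos": [0,0,0],"dr": [0.0987,0,0]},{"gripper": 0,"delta_pos": [0,0,0],"dr": [0.0987,0,0]},{"gripper": 0,"delta_pos": [0,0,0],"dr": [0.0987,0,0]},{"gripper": 0,"delta_pos": [0,0,0],"dr": [0.0987,0,0]}])

```text
t: 27.42
ee_pos: [649.9, 96.1, 252.0]
orientation: [1.143, 1.251, -1.145]
ft_force: [-0.3, 0.2, -1.4]
width: 12.0
```

apply_moves(increments=[{"gripper": 0,"delta_pos": [0,-1.52,-3.2],"dr": [0,0,0]},{"gripper": 0,"delta_pos": [0,-1.52,-3.2],"dr": [0,0,0]},{"gripper": 0,"delta_pos": [0,-1.52,-3.2],"dr": [0,0,0]},{"gripper": 0,"delta_pos": [0,-1.52,-3.2],"dr": [0,0,0]},{"gripper": 0,"delta_pos": [0,-1.52,-3.2],"dr": [0,0,0]}])

```text
t: 27.83
ee_pos: [558.4, 249.2, 252.1]
orientation: [1.139, 1.253, -1.142]
ft_force: [0.2, -0.3, -0.9]
width: 11.8
```

```bash
cat > n.py <<'E'
from h import *
import sys
print(yaw());o=ctrl.get_obs();print(o['qpos'].round(3),o['ee_pos'].round(1))
d=snap('wrist',sys.argv[1]);p=pts(d);H=hsv(d);ok=~np.isnan(p[...,0])
yel=(H[...,0]>=20)&(H[...,0]<=36)&(H[...,1]>110)
tz=o['ee_pos'][2]
# held tote: rim z = TCP-49.3+62
q=p[ok&yel&(abs(p[...,2]-(tz+12.7))<5)];rect(q,'yrim held')
q=p[ok&(p[...,2]<tz-60)&yel];rect(q,'yel low')
q=p[ok&(abs(p[...,0]-515)<90)&(abs(p[...,1]-365)<80)&(p[...,2]>58)&(p[...,2]<69)&~yel]
m=(ok&(abs(p[...,0]-515)<90)&(abs(p[...,1]-365)<80)&(p[...,2]>58)&(p[...,2]<69)&~yel).astype(np.uint8)
rect(q,'grey all')
for nm,c in [('ghandle',(H[...,2]<110)&(p[...,0]>545))]:
    k,l,s,cc=cv2.connectedComponentsWithStats(m*c.astype(np.uint8));
    if k>1: i=1+np.argmax(s[1:,4]);rect(p[l==i],nm)
E
python3 n.py 19.png
```

```text
(np.float64(0.09288354359243314), array([[-0.002,  0.996,  0.093],
       [-0.   ,  0.093, -0.996],
       [-1.   , -0.002,  0.   ]]))
[0.4   0.381 1.641 0.    1.121 0.307] [558.4 249.2 252.1]
yrim held 5642 [507.  243.8] [119.5 105.8] 5.5 z [261.8 265.4 266.4]
yel low 36 [126.5   3.3] [936.4 278.1] 3.7 z [-751.5 -746.9 -401.9]
grey all 2481 [515.  361.8] [118.7 105.2] 5.4 z [59.5 62.9 65.1]
ghandle 444 [565.6 369.5] [ 9.1 38.4] 4.6 z [62.6 64.5 65.7]
```

View pics/19.png

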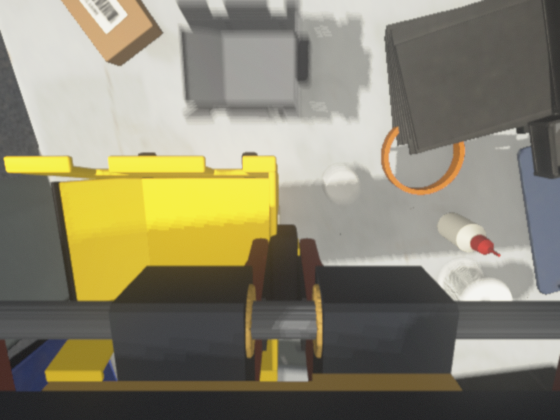

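apply_moves(increments=[{"gripper": 0,"delta_pos": [0,0.26,-2.34],"dr": [0,0,0]},{"gripper": 0,"delta_pos": [0,0.26,-2.34],"dr": [0,0,0]},{"gripper": 0,"delta_pos": [0,0.26,-2.34],"dr": [0,0,0]},{"gripper": 0,"delta_pos": [0,0.26,-2.34],"dr": [0,0,0]},{"gripper": 0,"delta_pos": [0,0.26,-2.34],"dr": [0,0,0]}])

```text
t: 28.3
ee_pos: [561.5, 366.7, 252.1]
orientation: [1.139, 1.253, -1.142]
ft_force: [0.2, -0.8, -0.8]
width: 11.9
```

apply_moves(increments=[{"gripper": 0,"delta_pos": [2.5,0,0],"dr": [0,0,0]},{"gripper": 0,"delta_pos": [2.5,0,0],"dr": [0,0,0]},{"gripper": 0,"delta_pos": [2.5,0,0],"dr": [0,0,0]},{"gripper": 0,"delta_pos": [2.5,0,0],"dr": [0,0,0]},{"gripper": 0,"delta_pos": [2.0,0,0],"dr": [0,0,0]}])

```text
t: 28.72
ee_pos: [560.8, 365.2, 130.2]
orientation: [1.137, 1.253, -1.143]
ft_force: [-0.3, -0.5, -1.5]
width: 12.0
```

apply_moves(increments=[{"gripper": 0,"delta_pos": [0.6,0,0],"dr": [0,0,0]},{"gripper": 0,"delta_pos": [0.6,0,0],"dr": [0,0,0]},{"gripper": 0,"delta_pos": [0.6,0,0],"dr": [0,0,0]},{"gripper": 0,"delta_pos": [0.6,0,0],"dr": [0,0,0]},{"gripper": 0,"delta_pos": [0.6,0,0],"dr": [0,0,0]}])

```text
t: 29.13
ee_pos: [562.9, 366.4, 104.1]
orientation: [1.142, 1.251, -1.138]
ft_force: [0.2, -0.1, -1.3]
width: 11.7
```

apply_moves(increments=[{"gripper": 0,"delta_pos": [0,0,0],"dr": [0,0,0]},{"gripper": 0,"delta_pos": [0,0,0],"dr": [0,0,0]},{"gripper": 0,"delta_pos": [0,0,0],"dr": [0,0,0]},{"gripper": 0,"delta_pos": [0,0,0],"dr": [0,0,0]},{"gripper": 0,"delta_pos": [0,0,0],"dr": [0,0,0]}])

```text
t: 29.55
ee_pos: [562.5, 366.3, 104.0]
orientation: [1.141, 1.252, -1.139]
ft_force: [-0.2, -0.1, -1.5]
width: 11.8
```

```bash
python3 n.py 20.png; python3 -c "
from h import *
d=snap('side','20side.png');p=pts(d)
q=p[(p[...,0]>400)&(p[...,0]<650)&(p[...,1]>270)&(p[...,1]<450)&(p[...,2]>56)&(p[...,2]<68)];rect(q,'grey z62')"
```

```text
(np.float64(0.09355797060690635), array([[ 0.001,  0.996,  0.093],
       [ 0.   ,  0.093, -0.996],
       [-1.   ,  0.001, -0.   ]]))
[ 0.559  0.639  1.593 -0.     0.909  0.466] [562.5 366.3 104. ]
yrim held 5599 [510.9 360.8] [119.8 105.5] 5.5 z [113.7 117.1 118.2]
yel low 60 [420.6 340.2] [276.5 118.1] 49.4 z [ 0.9 26.3 33.9]
grey all 2394 [512.7 385. ] [118.8  58.6] 5.5 z [61.3 62.9 65. ]
ghandle 512 [566.7 376.9] [11.7 23.8] 5.6 z [61.7 64.4 65.7]
grey z62 560 [509.  368.1] [111.9 103.2] 8.8 z [56.3 59.8 67.3]
```

apply_moves(increments=[{"gripper": 0,"delta_pos": [0,-0.19,-0.03],"dr": [0,0,0]},{"gripper": 0,"delta_pos": [0.5,0,0],"dr": [0,0,0]},{"gripper": 0,"delta_pos": [0.5,0,0],"dr": [0,0,0]},{"gripper": 0,"delta_pos": [0.5,0,0],"dr": [0,0,0]},{"gripper": 0,"delta_pos": [0,0,0],"dr": [0,0,0]}])

```text
t: 30.07
ee_pos: [559.4, 365.7, 86.8]
orientation: [1.138, 1.253, -1.142]
ft_force: [-0.2, -0.0, -1.7]
width: 11.8
```

apply_moves(increments=[{"gripper": 0,"delta_pos": [0.3,0,0],"dr": [0,0,0]},{"gripper": 0,"delta_pos": [0.3,0,0],"dr": [0,0,0]},{"gripper": 0,"delta_pos": [0.2,0,0],"dr": [0,0,0]},{"gripper": 0,"delta_pos": [0,0,0],"dr": [0,0,0]},{"gripper": 0,"delta_pos": [0,0,0],"dr": [0,0,0]}])

```text
t: 30.48
ee_pos: [560.3, 366.2, 80.4]
orientation: [1.14, 1.252, -1.14]
ft_force: [0.8, 1.2, -0.8]
width: 11.8
```

```bash
python3 n.py 21.png
```

```text
(np.float64(0.09353356026439072), array([[-0.   ,  0.996,  0.093],
       [-0.   ,  0.093, -0.996],
       [-1.   , -0.   ,  0.   ]]))
[0.561 0.669 1.604 0.    0.869 0.468] [560.3 366.2  80.4]
yrim held 5604 [508.7 360.7] [119.8 105.5] 5.5 z [90.  93.5 94.6]
yel low 31 [400.6 309.1] [180.2  20.5] 77.1 z [ 1.1 11.2 19.9]
grey all 2542 [529.2 388.6] [ 83.1 149.9] 55.3 z [61.  62.8 64.9]
ghandle 420 [567.2 382. ] [11.  17.6] 39.1 z [60.1 64.4 65.7]
```

apply_moves(increments=[{"gripper": 0,"delta_pos": [0.06,0,0],"dr": [0,0,0]},{"gripper": 30,"delta_pos": [0,0,0],"dr": [0,0,0]},{"gripper": 30,"delta_pos": [0,0,0],"dr": [0,0,0]},{"gripper": 30,"delta_pos": [0,0,0],"dr": [0,0,0]},{"gripper": 30,"delta_pos": [0,0,0],"dr": [0,0,0]}])

```text
t: 30.95
ee_pos: [560.4, 366.3, 80.1]
orientation: [1.14, 1.252, -1.14]
ft_force: [0.2, -0.1, -1.0]
width: 26.3
```

apply_moves(increments=[{"gripper": 30,"delta_pos": [0,0,0],"dr": [0,0,0]},{"gripper": 30,"delta_pos": [-1,0,0],"dr": [0,0,0]},{"gripper": 30,"delta_pos": [-3,0,0],"dr": [0,0,0]},{"gripper": 40,"delta_pos": [-4,0,0],"dr": [0,0,0]},{"gripper": 50,"delta_pos": [-4,0,0],"dr": [0,0,0]}])

```text
t: 31.37
ee_pos: [559.6, 365.8, 200.9]
orientation: [1.138, 1.253, -1.142]
ft_force: [0.7, 0.1, 0.8]
width: 36.2
```

apply_moves(increments=[{"gripper": 60,"delta_pos": [-1,-1.0,3],"dr": [0,0,0]},{"gripper": 60,"delta_pos": [0,-1.0,3],"dr": [0,0,0]},{"gripper": 60,"delta_pos": [0,-1.0,3],"dr": [0,0,0]},{"gripper": 60,"delta_pos": [0,-1.0,3],"dr": [0,0,0]},{"gripper": 60,"delta_pos": [0,-1.0,3],"dr": [0,0,0]}])

```text
t: 31.78
ee_pos: [524.1, 211.0, 210.9]
orientation: [1.141, 1.251, -1.139]
ft_force: [0.6, -0.9, 0.2]
width: 52.9
```

```bash
cat > q.py <<'E'
from h import *
import sys
print(yaw()[0]);o=ctrl.get_obs();print(o['qpos'].round(3),o['ee_pos'].round(1))
d=snap('wrist',sys.argv[1]);p=pts(d);H=hsv(d);ok=~np.isnan(p[...,0])
yel=(H[...,0]>=20)&(H[...,0]<=36)&(H[...,1]>110)
bl=(H[...,0]>=95)&(H[...,0]<=125)&(H[...,1]>110)
near=(abs(p[...,0]-515)<90)&(abs(p[...,1]-365)<80)
q=p[ok&near&(p[...,2]>86)&(p[...,2]<100)];rect(q,'yel top')
from numpy.linalg import lstsq
c=np.r_[np.c_[q[:,:2],np.ones(len(q))]];s=lstsq(c,q[:,2],rcond=None)[0];print('slope',s[:2].round(4))
q=p[ok&near&(p[...,2]>58)&(p[...,2]<69)&~yel];rect(q,'grey')
m=(ok&(abs(p[...,0]-500)<110)&(abs(p[...,1]-148)<110)&(p[...,2]>58)&(p[...,2]<69));rect(p[m],'blue all')
m=(ok&(abs(p[...,0]-500)<110)&(abs(p[...,1]-148)<110)&(p[...,2]>58)&(p[...,2]<69)&bl);rect(p[m],'blue rim')
m=(ok&~bl&(H[...,2]<110)&(abs(p[...,0]-485)<60)&(abs(p[...,1]-205)<30)&(p[...,2]>58)&(p[...,2]<70)).astype(np.uint8)
k,l,s,cc=cv2.connectedComponentsWithStats(m)
if k>1: i=1+np.argmax(s[1:,4]);rect(p[l==i],'bhandle')
m=(ok&(H[...,1]<60)&(H[...,2]>120)&(p[...,0]>560)&(p[...,0]<690)&(p[...,1]>190)&(p[...,1]<320)&(p[...,2]>13)&(p[...,2]<24)).astype(np.uint8)
k,l,s,cc=cv2.connectedComponentsWithStats(m)
if k>1: i=1+np.argmax(s[1:,4]);rect(p[l==i],'tin')
E
python3 q.py 22.png
```

```text
0.09393636665729692
[ 0.362  0.359  1.781 -0.     0.999  0.268] [524.1 211.  210.9]
yel top 1937 [512.  333.1] [118.6  50.8] 5.4 z [90.2 93.  95.3]
slope [-0.009   0.0361]
grey 208 [532.3 315.3] [112.4  35. ] 26.4 z [60.9 62.8 64.9]
blue all 1903 [520.6 112.7] [108.5 205.6] 22.8 z [58.9 63.  65.4]
blue rim 564 [500.  149.8] [103.  100.6] 16.3 z [59.3 62.7 64. ]
bhandle 518 [485.3 200.2] [42.1 11.3] 16.2 z [63.1 64.7 65.9]
tin 1402 [625.1 248.1] [40.1 40.4] 71.3 z [17.3 19.1 20.3]
```

View pics/22.png

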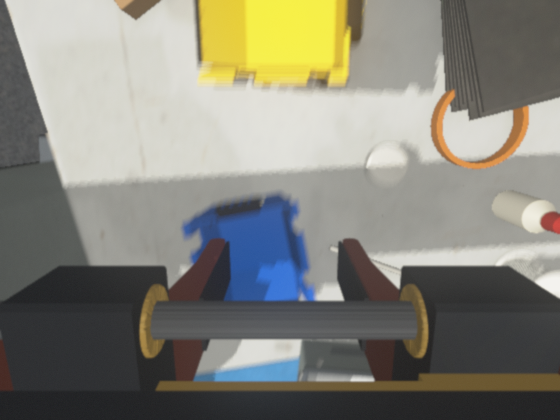

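apply_moves(increments=[{"gripper": 65,"delta_pos": [0,2.08,-0.55],"dr": [0,0,0]},{"gripper": 65,"delta_pos": [0,2.08,-0.55],"dr": [0,0,0]},{"gripper": 65,"delta_pos": [0,2.08,-0.55],"dr": [0,0,0]},{"gripper": 65,"delta_pos": [0,2.08,-0.55],"dr": [0,0,0]},{"gripper": 65,"delta_pos": [0,2.08,-0.55],"dr": [0,0,0]}])

```text
t: 32.25
ee_pos: [626.5, 249.7, 210.8]
orientation: [1.141, 1.252, -1.14]
ft_force: [-0.4, 0.2, -0.9]
width: 57.3
```

apply_moves(increments=[{"gripper": 65,"delta_pos": [0,0,0],"dr": [0.0921,0,0]},{"gripper": 65,"delta_pos": [0,0,0],"dr": [0.0921,0,0]},{"gripper": 65,"delta_pos": [0,0,0],"dr": [0.0921,0,0]},{"gripper": 65,"delta_pos": [0,0,0],"dr": [0.0921,0,0]},{"gripper": 65,"delta_pos": [0,0,0],"dr": [0.0921,0,0]}])

```text
t: 32.67
ee_pos: [625.6, 249.5, 210.5]
orientation: [1.478, 1.01, -1.477]
ft_force: [0.5, -0.4, 1.1]
width: 57.0
```

apply_moves(increments=[{"gripper": 65,"delta_pos": [0,0,0],"dr": [0.0921,0,0]},{"gripper": 65,"delta_pos": [0,0,0],"dr": [0.0921,0,0]},{"gripper": 65,"delta_pos": [0,0,0],"dr": [0.0921,0,0]},{"gripper": 65,"delta_pos": [0,0,0],"dr": [0.0921,0,0]},{"gripper": 65,"delta_pos": [0,0,0],"dr": [0.0921,0,0]}])

```text
t: 33.08
ee_pos: [625.6, 249.5, 210.7]
orientation: [1.791, 0.693, -1.79]
ft_force: [0.4, 0.0, 0.4]
width: 57.0
```

apply_moves(increments=[{"gripper": 65,"delta_pos": [1.5,0,0],"dr": [0.0921,0,0]},{"gripper": 65,"delta_pos": [1.5,0,0],"dr": [0.0921,0,0]},{"gripper": 65,"delta_pos": [1.5,0,0],"dr": [0.0921,0,0]},{"gripper": 65,"delta_pos": [1.5,0,0],"dr": [0.0921,0,0]},{"gripper": 65,"delta_pos": [1.5,0,0],"dr": [0.0921,0,0]}])

```text
t: 33.5
ee_pos: [625.7, 249.5, 135.0]
orientation: [2.073, 0.29, -2.072]
ft_force: [0.6, 0.9, 0.3]
width: 57.2
```

```bash
python3 q.py 23.png
```

```text
-1.292510056727295
[0.362 0.602 1.575 0.    0.964 1.654] [625.7 249.5 135. ]
yel top 271 [557.1 399.7] [10.9 34.9] 43.1 z [86.4 90.5 93.2]
slope [ 0.1316 -0.0758]
grey 1581 [564.4 365.7] [ 22.  106.2] 3.7 z [58.9 63.4 65.3]
blue all 560 [532.5 182.9] [29.1 53.7] 16.6 z [61.3 62.7 63.9]
blue rim 560 [532.5 182.9] [29.1 53.7] 16.6 z [61.3 62.7 63.9]
tin 2046 [625.7 247.7] [40.5 40.1] 71.6 z [17.5 19.1 20.2]
```

apply_moves(increments=[{"gripper": 65,"delta_pos": [2.5,0.15,0],"dr": [0,0,0]},{"gripper": 65,"delta_pos": [2.5,0,0],"dr": [0,0,0]},{"gripper": 65,"delta_pos": [2.5,0,0],"dr": [0,0,0]},{"gripper": 65,"delta_pos": [2.5,0,0],"dr": [0,0,0]},{"gripper": 65,"delta_pos": [2.3,0,0],"dr": [0,0,0]}])

```text
t: 33.97
ee_pos: [626.2, 248.1, 11.6]
orientation: [2.069, 0.297, -2.068]
ft_force: [0.4, -0.5, -0.2]
width: 57.4
```

apply_moves(increments=[{"gripper": 65,"delta_pos": [0,0,0],"dr": [0,0,0]},{"gripper": 0,"delta_pos": [0,0,0],"dr": [0,0,0]},{"gripper": 0,"delta_pos": [0,0,0],"dr": [0,0,0]},{"gripper": 0,"delta_pos": [0,0,0],"dr": [0,0,0]},{"gripper": 0,"delta_pos": [0,0,0],"dr": [0,0,0]}])

```text
t: 34.38
ee_pos: [626.5, 248.1, 13.1]
orientation: [2.071, 0.295, -2.068]
ft_force: [-0.3, 0.4, 2.0]
width: 38.8
```

apply_moves(increments=[{"gripper": 0,"delta_pos": [0,0,0],"dr": [0,0,0]},{"gripper": 0,"delta_pos": [0,0,0],"dr": [0,0,0]},{"gripper": 0,"delta_pos": [-0.5,0,0],"dr": [0,0,0]},{"gripper": 0,"delta_pos": [-2,0,0],"dr": [0,0,0]},{"gripper": 0,"delta_pos": [-3,0,0],"dr": [0,0,0]}])

```text
t: 34.8
ee_pos: [623.5, 246.9, 64.8]
orientation: [2.063, 0.293, -2.075]
ft_force: [-0.4, -0.1, 0.5]
width: 39.3
```

apply_moves(increments=[{"gripper": 0,"delta_pos": [-3,0,0],"dr": [0,0,0]},{"gripper": 0,"delta_pos": [-3,0,0],"dr": [0,0,0]},{"gripper": 0,"delta_pos": [-3,0,0],"dr": [0,0,0]},{"gripper": 0,"delta_pos": [-2,0,0],"dr": [0,0,0]},{"gripper": 0,"delta_pos": [0,0,0],"dr": [0,0,0]}])

```text
t: 35.22
ee_pos: [628.4, 248.8, 182.4]
orientation: [2.079, 0.297, -2.062]
ft_force: [1.0, -0.2, 0.3]
width: 39.2
```

```bash
python3 q.py 24.png|head -3
```

```text
-1.2879534184490047
[0.359 0.546 1.549 0.    1.039 1.647] [628.4 248.8 182.4]
yel top 2048 [518.6 399. ] [ 64.8 138.2] 62.7 z [87.3 92.8 95.4]
```

apply_moves(increments=[{"gripper": 0,"delta_pos": [0,1.04,2.98],"dr": [0,0,0]},{"gripper": 0,"delta_pos": [0,1.04,2.98],"dr": [0,0,0]},{"gripper": 0,"delta_pos": [0,1.04,2.98],"dr": [0,0,0]},{"gripper": 0,"delta_pos": [0,1.04,2.98],"dr": [0,0,0]},{"gripper": 0,"delta_pos": [0,1.04,2.98],"dr": [0,0,0]}])

```text
t: 35.68
ee_pos: [494.7, 155.2, 175.0]
orientation: [2.066, 0.294, -2.073]
ft_force: [-1.2, -0.6, 0.5]
width: 38.5
```

apply_moves(increments=[{"gripper": 0,"delta_pos": [0,0,0],"dr": [0,0,0]},{"gripper": 0,"delta_pos": [0,0,0],"dr": [0,0,0]},{"gripper": 0,"delta_pos": [0,0,0],"dr": [0,0,0]},{"gripper": 0,"delta_pos": [0,0,0],"dr": [0,0,0]},{"gripper": 0,"delta_pos": [0,0,0],"dr": [0,0,0]}])

```text
t: 36.1
ee_pos: [498.2, 156.9, 176.5]
orientation: [2.07, 0.295, -2.069]
ft_force: [-0.3, -0.6, -0.0]
width: 38.8
```

```bash
python3 q.py 25.png; python3 -c "
from h import *
d=snap('side');p=pts(d);H=hsv(d);b=(H[...,0]>=95)&(H[...,0]<=125)&(H[...,1]>110)
q=p[b&(abs(p[...,0]-500)<90)&(abs(p[...,1]-148)<90)&(p[...,2]>20)&(p[...,2]<66)];rect(q,'side blue')
m=(~b&(H[...,2]<110)&(abs(p[...,0]-485)<60)&(abs(p[...,1]-205)<30)&(p[...,2]>44)&(p[...,2]<70)).astype(np.uint8)
k,l,s,cc=cv2.connectedComponentsWithStats(m);i=1+np.argmax(s[1:,4]);rect(p[l==i],'side handle')"
```

```text
-1.2875760847761526
[0.282 0.348 1.898 0.    0.895 1.57 ] [498.2 156.9 176.5]
yel top 2165 [511.9 332. ] [118.9  50.6] 6.0 z [89.8 92.9 94.9]
slope [-0.0062  0.02  ]
grey 1773 [527.9 322.1] [137.8  57.1] 30.5 z [60.7 62.7 64.8]
blue all 2350 [517.6 111.1] [115.7 205.5] 22.8 z [59.1 63.  65.2]
blue rim 1144 [502.7 145.7] [103.6 107.7] 16.3 z [59.7 62.7 63.9]
bhandle 781 [486.6 200.7] [40.1 12.4] 16.6 z [62.5 64.5 65.6]
side blue 429 [501.3 150.4] [104.7 128.3] 16.3 z [20.8 45.8 61.2]
side handle 84 [484.7 205.2] [39.7 14.7] 17.6 z [46.7 60.3 64. ]
```

apply_moves(increments=[{"gripper": 0,"delta_pos": [2.8,0,-0.13],"dr": [0,0,0]},{"gripper": 0,"delta_pos": [2.8,0,0],"dr": [0,0,0]},{"gripper": 0,"delta_pos": [2.8,0,0],"dr": [0,0,0]},{"gripper": 0,"delta_pos": [2.8,0,0],"dr": [0,0,0]},{"gripper": 0,"delta_pos": [2.8,0,0],"dr": [0,0,0]}])

```text
t: 36.62
ee_pos: [499.1, 157.0, 35.6]
orientation: [2.071, 0.295, -2.069]
ft_force: [0.1, -0.1, -1.4]
width: 38.9
```

apply_moves(increments=[{"gripper": 0,"delta_pos": [0.65,0,0],"dr": [0,0,0]},{"gripper": 0,"delta_pos": [0.65,0,0],"dr": [0,0,0]},{"gripper": 0,"delta_pos": [0.6,0,0],"dr": [0,0,0]},{"gripper": 0,"delta_pos": [0,0,0],"dr": [0,0,0]},{"gripper": 0,"delta_pos": [0,0,0],"dr": [0,0,0]}])

```text
t: 37.03
ee_pos: [499.4, 156.9, 18.7]
orientation: [2.071, 0.295, -2.068]
ft_force: [-0.5, -0.3, -0.5]
width: 39.1
```

apply_moves(increments=[{"gripper": 53,"delta_pos": [0,0,0],"dr": [0,0,0]},{"gripper": 53,"delta_pos": [0,0,0],"dr": [0,0,0]},{"gripper": 53,"delta_pos": [0,0,0],"dr": [0,0,0]},{"gripper": 53,"delta_pos": [0,0,0],"dr": [0,0,0]},{"gripper": 53,"delta_pos": [-0.5,0,0],"dr": [0,0,0]}])

```text
t: 37.45
ee_pos: [498.2, 156.6, 22.8]
orientation: [2.069, 0.295, -2.071]
ft_force: [0.4, -0.8, -0.3]
width: 46.4
```

apply_moves(increments=[{"gripper": 53,"delta_pos": [-2,0,0],"dr": [0,0,0]},{"gripper": 53,"delta_pos": [-3,0,0],"dr": [0,0,0]},{"gripper": 50,"delta_pos": [-3,0,0],"dr": [0,0,0]},{"gripper": 50,"delta_pos": [-3,0,0],"dr": [0,0,0]},{"gripper": 50,"delta_pos": [-3,0,0],"dr": [0,0,0]}])

```text
t: 37.87
ee_pos: [498.2, 156.6, 164.7]
orientation: [2.07, 0.295, -2.07]
ft_force: [0.9, 0.8, -0.3]
width: 43.6
```

```bash
python3 q.py 26.png;python3 -c "
from h import *
d=snap('wrist');p=pts(d);H=hsv(d)
m=((H[...,1]<70)&(abs(p[...,0]-499)<40)&(abs(p[...,1]-155)<40)&(p[...,2]>15)&(p[...,2]<35)).astype(np.uint8)
k,l,s,cc=cv2.connectedComponentsWithStats(m);i=1+np.argmax(s[1:,4]);rect(p[l==i],'tin in blue')"
```

```text
-1.288006854591559
[0.282 0.366 1.906 0.    0.87  1.57 ] [498.2 156.6 164.7]
yel top 2044 [517. 314.] [122.8  38.4] 22.7 z [89.8 92.7 94. ]
slope [ 0.0004 -0.0284]
grey 2204 [524.9 319.4] [133.6  50.4] 26.7 z [59.4 62.6 64.9]
blue all 3018 [519.6 111.7] [110.9 205.5] 22.6 z [59.  62.9 65.1]
blue rim 1728 [501.8 145.9] [104.9 109.9] 16.3 z [59.7 62.7 63.9]
bhandle 878 [486. 201.] [40.8 13.1] 16.2 z [61.3 64.5 65.7]
tin in blue 1638 [499.4 155.9] [39.6 39.6] 63.8 z [20.8 22.3 23.5]
```

apply_moves(increments=[{"gripper": 45,"delta_pos": [0,-2.29,-0.04],"dr": [0,0,0]},{"gripper": 45,"delta_pos": [0,-2.29,-0.04],"dr": [0,0,0]},{"gripper": 45,"delta_pos": [1.5,0,0],"dr": [0,0,0]},{"gripper": 45,"delta_pos": [2,0,0],"dr": [0,0,0]},{"gripper": 45,"delta_pos": [2,0,0],"dr": [0,0,0]}])

```text
t: 38.38
ee_pos: [486.4, 201.4, 107.3]
orientation: [2.07, 0.296, -2.068]
ft_force: [0.5, -0.6, 0.9]
width: 39.6
```

apply_moves(increments=[{"gripper": 45,"delta_pos": [2.0,0,0],"dr": [0,0,0]},{"gripper": 45,"delta_pos": [2.0,0,0],"dr": [0,0,0]},{"gripper": 45,"delta_pos": [1.5,0,0],"dr": [0,0,0]},{"gripper": 45,"delta_pos": [0.8,0,0],"dr": [0,0,0]},{"gripper": 45,"delta_pos": [0,0,0],"dr": [0,0,0]}])

```text
t: 38.8
ee_pos: [485.1, 200.3, 43.0]
orientation: [2.066, 0.294, -2.073]
ft_force: [-0.7, 0.1, -0.1]
width: 39.5
```

apply_moves(increments=[{"gripper": 30,"delta_pos": [0,0,0],"dr": [0,0,0]},{"gripper": 0,"delta_pos": [0,0,0],"dr": [0,0,0]},{"gripper": 0,"delta_pos": [0,0,0],"dr": [0,0,0]},{"gripper": 0,"delta_pos": [0,0,0],"dr": [0,0,0]},{"gripper": 0,"delta_pos": [0,0,0],"dr": [0,0,0]}])

```text
t: 39.22
ee_pos: [487.1, 201.1, 45.7]
orientation: [2.072, 0.295, -2.068]
ft_force: [-0.2, -0.5, 2.6]
width: 11.3
```

apply_moves(increments=[{"gripper": 0,"delta_pos": [0,0,0],"dr": [0,0,0]},{"gripper": 0,"delta_pos": [0,0,0],"dr": [0,0,0]},{"gripper": 0,"delta_pos": [0,0,0],"dr": [0,0,0]},{"gripper": 0,"delta_pos": [0,0,0],"dr": [0,0,0]},{"gripper": 0,"delta_pos": [0,0,0],"dr": [0,0,0]}])

```text
t: 39.63
ee_pos: [487.1, 201.1, 45.7]
orientation: [2.071, 0.295, -2.068]
ft_force: [-1.1, 0.1, 6.3]
width: 11.8
```

```bash
python3 q.py 27.png
```

```text
-1.2878340358718328
[ 0.369  0.573  1.943 -0.     0.625  1.657] [487.1 201.1  45.7]
yel top none
slope [0. 0.]
grey 3980 [510.4 311.8] [113.2  10.8] 4.9 z [60.9 62.5 63.6]
blue all 7924 [499.9 153.8] [106.3 127.5] 16.3 z [60.  63.  65.3]
blue rim 5328 [501.1 149.7] [106.3 118.3] 16.3 z [60.1 62.7 63.8]
bhandle 2308 [492.6 204.6] [26.9 28.8] 81.5 z [60.2 64.5 68. ]
```

apply_moves(increments=[{"gripper": 0,"delta_pos": [-0.5,0,0],"dr": [0,0,0]},{"gripper": 0,"delta_pos": [-1,0,0],"dr": [0,0,0]},{"gripper": 0,"delta_pos": [-2,0,0],"dr": [0,0,0]},{"gripper": 0,"delta_pos": [-2.5,0,0],"dr": [0,0,0]},{"gripper": 0,"delta_pos": [-2.5,0,0],"dr": [0,0,0]}])

```text
t: 40.1
ee_pos: [485.8, 200.6, 130.8]
orientation: [2.068, 0.294, -2.072]
ft_force: [0.6, -0.1, -1.6]
width: 11.9
```

apply_moves(increments=[{"gripper": 0,"delta_pos": [-2.5,0,0],"dr": [0,0,0]},{"gripper": 0,"delta_pos": [-2.5,0,0],"dr": [0,0,0]},{"gripper": 0,"delta_pos": [-2.5,0,0],"dr": [0,0,0]},{"gripper": 0,"delta_pos": [-2,0,0],"dr": [0,0,0]},{"gripper": 0,"delta_pos": [-1,0,0],"dr": [0,0,0]}])

```text
t: 40.52
ee_pos: [487.4, 201.2, 238.1]
orientation: [2.074, 0.296, -2.066]
ft_force: [-0.4, 0.6, -1.9]
width: 12.2
```

apply_moves(increments=[{"gripper": 0,"delta_pos": [0,0,0],"dr": [-0.092,0,0]},{"gripper": 0,"delta_pos": [0,0,0],"dr": [-0.092,0,0]},{"gripper": 0,"delta_pos": [0,0,0],"dr": [-0.092,0,0]},{"gripper": 0,"delta_pos": [0,0,0],"dr": [-0.092,0,0]},{"gripper": 0,"delta_pos": [0,0,0],"dr": [-0.092,0,0]}])

```text
t: 40.93
ee_pos: [485.9, 200.6, 234.5]
orientation: [1.784, 0.7, -1.786]
ft_force: [-0.7, 0.7, -2.7]
width: 11.4
```

apply_moves(increments=[{"gripper": 0,"delta_pos": [0,0,0],"dr": [-0.092,0,0]},{"gripper": 0,"delta_pos": [0,0,0],"dr": [-0.092,0,0]},{"gripper": 0,"delta_pos": [0,0,0],"dr": [-0.092,0,0]},{"gripper": 0,"delta_pos": [0,0,0],"dr": [-0.092,0,0]},{"gripper": 0,"delta_pos": [0,0,0],"dr": [-0.092,0,0]}])

```text
t: 41.35
ee_pos: [485.9, 200.6, 234.4]
orientation: [1.47, 1.015, -1.473]
ft_force: [0.3, 0.2, -2.2]
width: 11.7
```

apply_moves(increments=[{"gripper": 0,"delta_pos": [0,0,0],"dr": [-0.092,0,0]},{"gripper": 0,"delta_pos": [0,0,0],"dr": [-0.092,0,0]},{"gripper": 0,"delta_pos": [0,0,0],"dr": [-0.092,0,0]},{"gripper": 0,"delta_pos": [0,0,0],"dr": [-0.092,0,0]},{"gripper": 0,"delta_pos": [0,0,0],"dr": [-0.092,0,0]}])

```text
t: 41.77
ee_pos: [485.8, 200.6, 234.4]
orientation: [1.137, 1.254, -1.139]
ft_force: [-0.2, 0.2, -2.3]
width: 11.9
```

apply_moves(increments=[{"gripper": 0,"delta_pos": [0,-1.1,-1.1],"dr": [0,0,0]},{"gripper": 0,"delta_pos": [0,-1.1,-1.1],"dr": [0,0,0]},{"gripper": 0,"delta_pos": [0,-1.1,-1.1],"dr": [0,0,0]},{"gripper": 0,"delta_pos": [0,-1.2,-1.0],"dr": [0,0,0]},{"gripper": 0,"delta_pos": [0,0,0],"dr": [0,0,0]}])

```text
t: 42.18
ee_pos: [435.2, 240.0, 234.3]
orientation: [1.138, 1.254, -1.142]
ft_force: [1.1, -0.7, -1.3]
width: 11.8
```

```bash
cat > b.py <<'E'
from h import *
import sys
print(yaw());o=ctrl.get_obs();print(o['qpos'].round(3),o['ee_pos'].round(1));tz=o['ee_pos'][2]
d=snap('wrist',sys.argv[1]);p=pts(d);H=hsv(d);ok=~np.isnan(p[...,0])
yel=(H[...,0]>=20)&(H[...,0]<=36)&(H[...,1]>110)
bl=(H[...,0]>=95)&(H[...,0]<=125)&(H[...,1]>110)
rim=ok&bl&(abs(p[...,2]-(tz+16.3))<6);q=p[rim];rect(q,'blue rim held')
s=np.linalg.lstsq(np.c_[q[:,:2]-q[:,:2].mean(0),np.ones(len(q))],q[:,2],rcond=None)[0];print('slope',s.round(4))
near=(abs(p[...,0]-510)<90)&(abs(p[...,1]-365)<80)
rect(p[ok&near&yel&(p[...,2]>86)&(p[...,2]<98)],'yel rim')
rect(p[ok&near&(p[...,2]>86)&(p[...,2]<98)],'yel all')
E
python3 b.py 28.png
```

```text
(np.float64(0.09334532021882912), array([[-0.003,  0.996,  0.093],
       [-0.001,  0.093, -0.996],
       [-1.   , -0.003,  0.   ]]))
[4.800e-01 2.320e-01 1.903e+00 1.000e-03 1.010e+00 3.860e-01] [435.2 240.  234.3]
blue rim held 5539 [488.7 243.2] [118.4 105.7] 5.5 z [246.6 250.9 252. ]
slope [-7.400000e-03  1.090000e-02  2.504826e+02]
yel rim 1690 [505.2 355.1] [109.8  94.7] 5.4 z [87.2 92.4 94. ]
yel all 2490 [528.2 331. ] [142.3  74.4] 45.3 z [87.6 93.1 95.6]
```

View pics/28.png

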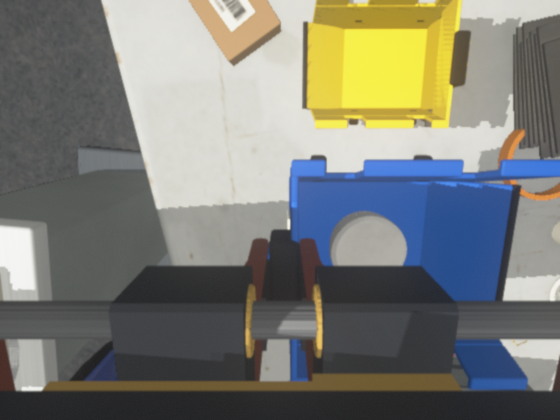

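apply_moves(increments=[{"gripper": 0,"delta_pos": [0,0.27,-2.3],"dr": [0,0,0]},{"gripper": 0,"delta_pos": [0,0.27,-2.3],"dr": [0,0,0]},{"gripper": 0,"delta_pos": [0,0.27,-2.3],"dr": [0,0,0]},{"gripper": 0,"delta_pos": [0,0.27,-2.3],"dr": [0,0,0]},{"gripper": 0,"delta_pos": [0,0.27,-2.3],"dr": [0,0,0]}])

```text
t: 42.65
ee_pos: [441.2, 355.8, 234.6]
orientation: [1.141, 1.251, -1.142]
ft_force: [-0.1, -0.7, -2.2]
width: 11.7
```

apply_moves(increments=[{"gripper": 0,"delta_pos": [1.5,0,0],"dr": [0,0,0]},{"gripper": 0,"delta_pos": [2.0,0,0],"dr": [0,0,0]},{"gripper": 0,"delta_pos": [2.0,0,0],"dr": [0,0,0]},{"gripper": 0,"delta_pos": [2.0,0,0],"dr": [0,0,0]},{"gripper": 0,"delta_pos": [1.0,0,0],"dr": [0,0,0]}])

```text
t: 43.07
ee_pos: [440.1, 354.1, 147.3]
orientation: [1.138, 1.252, -1.144]
ft_force: [0.2, -0.7, -2.9]
width: 11.9
```

apply_moves(increments=[{"gripper": 0,"delta_pos": [0,0,0],"dr": [0,0,0]},{"gripper": 0,"delta_pos": [0,0,0],"dr": [0,0,0]},{"gripper": 0,"delta_pos": [0,0,0],"dr": [0,0,0]},{"gripper": 0,"delta_pos": [0,0,0],"dr": [0,0,0]},{"gripper": 0,"delta_pos": [0,0,0],"dr": [0,0,0]}])

```text
t: 43.48
ee_pos: [441.3, 355.7, 151.0]
orientation: [1.143, 1.251, -1.139]
ft_force: [-0.4, 0.0, -3.0]
width: 11.8
```

```bash
python3 b.py 29.png
```

```text
(np.float64(0.09189905163374418), array([[ 0.002,  0.996,  0.092],
       [ 0.001,  0.092, -0.996],
       [-1.   ,  0.002, -0.001]]))
[ 0.657  0.443  1.818 -0.     0.879  0.565] [441.3 355.7 151. ]
blue rim held 5593 [494.9 358.7] [118.9 105.8] 5.4 z [163.5 167.9 169. ]
slope [-4.000000e-03  1.350000e-02  1.674974e+02]
yel rim 1584 [499.8 408.4] [108.8  15.1] 1.5 z [90.  92.9 94.1]
yel all 1706 [500.1 405.1] [109.3  16.4] 5.1 z [89.  92.9 94.1]
```

apply_moves(increments=[{"gripper": 0,"delta_pos": [0,-0.33,-0.03],"dr": [0,0,0]},{"gripper": 0,"delta_pos": [0.5,0,0],"dr": [0,0,0]},{"gripper": 0,"delta_pos": [0.6,0,0],"dr": [0,0,0]},{"gripper": 0,"delta_pos": [0.5,0,0],"dr": [0,0,0]},{"gripper": 0,"delta_pos": [0,0,0],"dr": [0,0,0]}])

```text
t: 43.95
ee_pos: [436.6, 354.8, 132.4]
orientation: [1.139, 1.252, -1.143]
ft_force: [-0.3, 0.3, -3.4]
width: 11.9
```

apply_moves(increments=[{"gripper": 0,"delta_pos": [0.3,0,0],"dr": [0,0,0]},{"gripper": 0,"delta_pos": [0.3,0,0],"dr": [0,0,0]},{"gripper": 0,"delta_pos": [0.2,0,0],"dr": [0,0,0]},{"gripper": 0,"delta_pos": [0,0,0],"dr": [0,0,0]},{"gripper": 0,"delta_pos": [0,0,0],"dr": [0,0,0]}])

```text
t: 44.37
ee_pos: [437.4, 355.4, 126.1]
orientation: [1.141, 1.251, -1.141]
ft_force: [-1.0, -0.8, 0.6]
width: 11.5
```

```bash
python3 b.py 30.png
```

```text
(np.float64(0.09202071786193541), array([[-0.   ,  0.996,  0.092],
       [ 0.   ,  0.092, -0.996],
       [-1.   , -0.   , -0.   ]]))
[0.661 0.477 1.836 0.    0.828 0.569] [437.4 355.4 126.1]
blue rim held 5604 [490.7 358.2] [118.3 106.2] 5.3 z [138.4 142.9 144. ]
slope [-5.300000e-03  1.220000e-02  1.424583e+02]
yel rim 1576 [499.8 404.1] [108.5  18.6] 4.5 z [91.  92.8 94. ]
yel all 7650 [503.3 369.8] [127.6  87.1] 5.3 z [86.9 92.8 97.4]
```

apply_moves(increments=[{"gripper": 30,"delta_pos": [0,0,0],"dr": [0,0,0]},{"gripper": 30,"delta_pos": [0,0,0],"dr": [0,0,0]},{"gripper": 30,"delta_pos": [0,0,0],"dr": [0,0,0]},{"gripper": 30,"delta_pos": [0,0,0],"dr": [0,0,0]},{"gripper": 30,"delta_pos": [0,0,0],"dr": [0,0,0]}])

```text
t: 44.83
ee_pos: [437.5, 355.4, 125.9]
orientation: [1.141, 1.251, -1.141]
ft_force: [-0.4, 0.9, 0.6]
width: 26.6
```

apply_moves(increments=[{"gripper": 30,"delta_pos": [-1,0,0],"dr": [0,0,0]},{"gripper": 30,"delta_pos": [-2,0,0],"dr": [0,0,0]},{"gripper": 30,"delta_pos": [-3,0,0],"dr": [0,0,0]},{"gripper": 40,"delta_pos": [-4,0,0],"dr": [0,0,0]},{"gripper": 50,"delta_pos": [-2,0,0],"dr": [0,0,0]}])

```text
t: 45.25
ee_pos: [438.5, 356.2, 250.5]
orientation: [1.145, 1.25, -1.137]
ft_force: [0.8, -1.0, 0.6]
width: 36.3
```

apply_moves(increments=[{"gripper": 50,"delta_pos": [-2,1,3],"dr": [0,0,0]},{"gripper": 50,"delta_pos": [0,1,3],"dr": [0,0,0]},{"gripper": 50,"delta_pos": [0,1,3],"dr": [0,0,0]},{"gripper": 50,"delta_pos": [0,1,1],"dr": [0,0,0]},{"gripper": 50,"delta_pos": [0,0,0],"dr": [0,0,0]}])

```text
t: 45.67
ee_pos: [488.2, 257.8, 266.8]
orientation: [1.145, 1.249, -1.142]
ft_force: [0.4, -0.2, -0.1]
width: 44.0
```

```bash
python3 - <<'E'
from h import *
o=ctrl.get_obs();print(o['t'],o['ee_pos'].round())
d=snap('wrist','31.png');p=pts(d);H=hsv(d);ok=~np.isnan(p[...,0])
bl=(H[...,0]>=95)&(H[...,0]<=125)&(H[...,1]>110)
near=(abs(p[...,0]-500)<90)&(abs(p[...,1]-365)<80)
q=p[ok&near&bl&(p[...,2]>137)&(p[...,2]<150)];rect(q,'blue rim')
s=np.linalg.lstsq(np.c_[q[:,:2]-q[:,:2].mean(0),np.ones(len(q))],q[:,2],rcond=None)[0];print('slope',s.round(4))
m=((H[...,1]<70)&near&(p[...,2]>92)&(p[...,2]<115)&(H[...,2]>110)).astype(np.uint8)
k,l,s,cc=cv2.connectedComponentsWithStats(m)
if k>1: i=1+np.argmax(s[1:,4]);rect(p[l==i],'tin')
for n in ['scene','side']:
    e=snap(n,f'31{n}.png');p=pts(e);H=hsv(e)
    g=(H[...,0]>=40)&(H[...,0]<=85)&(H[...,1]>70)&(H[...,2]>30)&(p[...,0]<780)&(p[...,0]>350)&(abs(p[...,1])<450)&(p[...,2]<200)
    print(n);blobs(g,p,5)
a=cv2.imread('pics/31scene.png')[130:330,180:460];b=cv2.imread('pics/31side.png')[130:330,150:430];w=cv2.imread('pics/31.png')
f=lambda x:cv2.resize(x,(400,286),interpolation=cv2.INTER_CUBIC)
cv2.imwrite('pics/c31.png',np.vstack([np.hstack([f(a),f(b)]),np.hstack([cv2.resize(w,(400,300)),cv2.resize(cv2.imread('pics/31side.png')[150:250,200:340],(400,300),interpolation=cv2.INTER_CUBIC)])]))
E
```

```text
45.6667 [488. 258. 267.]
blue rim 2159 [494.9 357.4] [108.1 100.9] 5.1 z [137.9 142.6 144.1]
slope [-3.000000e-04 -9.400000e-03  1.420219e+02]
tin 1910 [484.  361.6] [40.5 40.2] 49.3 z [100.8 102.4 103.7]
scene
px [333. 235.] area 81 med [645. -76.  21.] ztop 34.9 rect 638.2 -74.7 11.4 15.5 12.3
px [322. 242.] area 11 med [605. -80.  21.] ztop 22.4 rect 603.6 -79.6 14.7 8.8 88.1
px [427. 263.] area 19 med [ 775. -341.   25.] ztop 28.3 rect 775.7 -338.8 10.8 8.9 59.7
px [439. 274.] area 41 med [ 759. -392.   31.] ztop 34.6 rect 758.5 -390.2 9.2 31.4 89.4
side
px [293. 143.] area 24 med [ 764. -385.   26.] ztop 32.0 rect 764.7 -383.9 5.8 24.7 67.5
px [286. 204.] area 23 med [600. -70.  17.] ztop 19.7 rect 598.6 -71.7 22.2 13.2 84.6
```

View pics/c31.png

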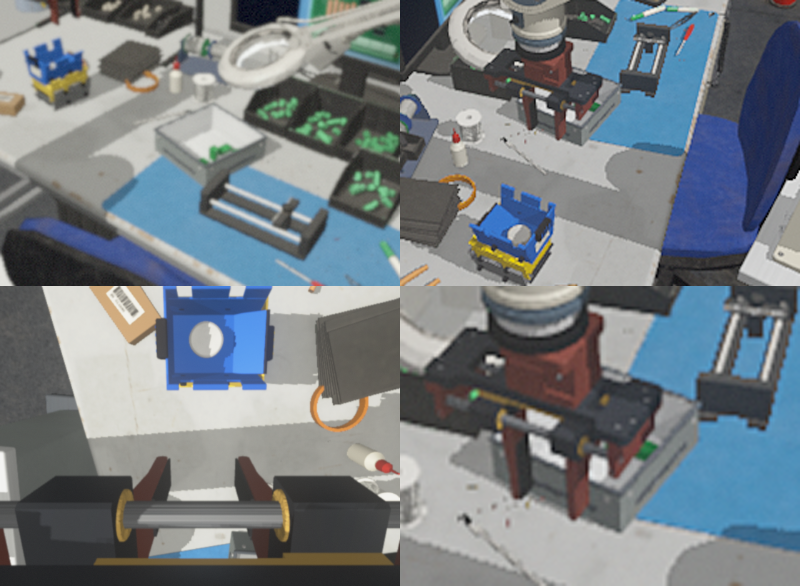

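apply_moves(increments=[{"gripper": 50,"delta_pos": [0,1.32,3.3],"dr": [0,0,0]},{"gripper": 50,"delta_pos": [0,1.32,3.3],"dr": [0,0,0]},{"gripper": 50,"delta_pos": [0,1.32,3.3],"dr": [0,0,0]},{"gripper": 50,"delta_pos": [0,1.32,3.3],"dr": [0,0,0]},{"gripper": 50,"delta_pos": [0,1.32,3.3],"dr": [0,0,0]}])

```text
t: 46.23
ee_pos: [567.5, 101.3, 265.7]
orientation: [1.14, 1.253, -1.14]
ft_force: [0.7, 1.0, -0.0]
width: 44.1
```

apply_moves(increments=[{"gripper": 50,"delta_pos": [0,1.32,3.3],"dr": [0,0,0]},{"gripper": 50,"delta_pos": [0,1.32,3.3],"dr": [0,0,0]},{"gripper": 50,"delta_pos": [0,1.32,3.3],"dr": [0,0,0]},{"gripper": 50,"delta_pos": [0,1.32,3.3],"dr": [0,0,0]},{"gripper": 50,"delta_pos": [0,1.32,3.3],"dr": [0,0,0]}])

```text
t: 46.65
ee_pos: [648.8, -57.0, 265.5]
orientation: [1.14, 1.253, -1.14]
ft_force: [1.0, -0.5, 0.2]
width: 44.0
```

```bash
python3 g.py 32.png; python3 - <<'E'
from h import *
e=snap('side');p=pts(e);H=hsv(e)
b=(H[...,0]>=95)&(H[...,0]<=125)&(H[...,1]>110)&(abs(p[...,0]-500)<90)&(abs(p[...,1]-365)<80)
rect(p[b&(p[...,2]>70)],'blue side')
d=snap('wrist');p=pts(d);H=hsv(d)
g=(H[...,0]>=40)&(H[...,0]<=85)&(H[...,1]>70)&(H[...,2]>30)&(p[...,0]<740)&(p[...,0]>560)&(abs(p[...,1]+42)<90)
q=p[g]; ys=np.round(q/6)*6
print(len(q), q.min(0).round(),q.max(0).round()); print('plan area mm2 (4mm cells)',16*len(np.unique((q[:,:2]//4).astype(int),axis=0)))
E
```

```text
{'t': np.float64(46.65), 'qpos': array([-0.106,  0.427,  1.537,  0.   ,  1.178, -0.2  ]), 'ee_pos': array([648.835, -56.955, 265.521]), 'orientation': array([ 1.14 ,  1.253, -1.14 ])}
green [243. 197.] 270 257 [603.6 -80.8] [25.6 13.6] 1.4 z [19.4 20.8 21.8]
green [278. 197.] 138 131 [645.5 -74.6] [12.3 15.5] 5.4 z [33.3 34.7 36. ]
green [307. 196.] 262 255 [678.1 -72.6] [13.6 26.1] 89.9 z [19.5 20.8 22.1]
green [319. 224.] 257 201 [ 694.5 -102.3] [12.1 26.8] 70.0 z [24.3 26.7 29.4]
blue side 1459 [496.8 363. ] [133.9 107.6] 4.8 z [ 81.9 105.7 140.8]
1344 [ 587. -111.   14.] [709. -60.  37.]
plan area mm2 (4mm cells) 2320
```

```bash
python3 -c "
from workcell import ctrl
print(ctrl.close_job())"
```

```text
the job is handed in; nothing more can be done
None
```

The job is done and handed in at about 47 s on the robot's clock, well inside the 210 s limit.

- **Connectors:** I found two loose connectors and put them in the yellow tote with the two already there. All four then went into the hopper. The last wrist view shows four separate green blobs inside it at z of about 21–35 mm. Apart from the parts bins and marker caps, the cameras showed no green elsewhere on the bench, so I take it the third loose one was absent.
- **Yellow tote:** It came up empty after tipping. I turned it half round and nested it in the grey tote, with its rim reading about 93 mm against 92 expected.
- **Tin and blue tote:** I put the tin in the blue tote while it stood on the bench, then stacked the blue tote half-turned on the yellow one. Its rim reads about 142–143 mm against 142 expected. It is level to about 0.5° and within a few mm of being centred. The tin lies on its floor.

**Checks that differed:**
- The last wrist reading put the blue tote's centre about 1–4 mm from the reading at release, which is within the 8 mm allowed.
- I gripped the yellow tote's handle about 3° off square, because the last joint was near its limit. It squared itself in the fingers.
- I did not measure the cutters or the screwdriver, but the arm was never near either.

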